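Pair the ball cameras on the charging dock

TASK

Get the security cameras paired: lay the green circuit board flat on the console's metal plate, centred between the four orange stops, and seat every ball camera that stands on the desk upright (lens up) in a cup of the dock, one to a cup. With all of that in place push the red lever fully over, away from the robot, then bring it fully back, and only then put the board back flat in its blue tray. Leave the cameras seated and do not disturb the other things on the desk.

Things in the scene. Friction and masses are not known exactly. Their poses are not given: they have to be found in the camera images.
- camera0: one of up to four alike ball cameras: black, 50 mm in diameter, 50 mm tall, 0.1 to 0.22 kg. Underside is a ball of radius 25 mm centred 23 mm above a small flat foot (20 mm wide); above that a straight barrel 50 mm wide, from 23 mm up to the flat top with its white face and black lens. Weighted low, so it rights itself. Origin at the centre of the foot, z up through the lens. Absent cameras read None all through.
- camera1: one of up to four alike ball cameras: black, 50 mm in diameter, 50 mm tall, 0.1 to 0.22 kg. Underside is a ball of radius 25 mm centred 23 mm above a small flat foot (20 mm wide); above that a straight barrel 50 mm wide, from 23 mm up to the flat top with its white face and black lens. Weighted low, so it rights itself. Origin at the centre of the foot, z up through the lens. Absent cameras read None all through.
- camera2: one of up to four alike ball cameras: black, 50 mm in diameter, 50 mm tall, 0.1 to 0.22 kg. Underside is a ball of radius 25 mm centred 23 mm above a small flat foot (20 mm wide); above that a straight barrel 50 mm wide, from 23 mm up to the flat top with its white face and black lens. Weighted low, so it rights itself. Origin at the centre of the foot, z up through the lens. Absent cameras read None all through.
- camera3: one of up to four alike ball cameras: black, 50 mm in diameter, 50 mm tall, 0.1 to 0.22 kg. Underside is a ball of radius 25 mm centred 23 mm above a small flat foot (20 mm wide); above that a straight barrel 50 mm wide, from 23 mm up to the flat top with its white face and black lens. Weighted low, so it rights itself. Origin at the centre of the foot, z up through the lens. Absent cameras read None all through.
- cup0 (a point): one of the dock's four cups: where the foot of a fully seated camera comes (21 mm above the desk). The cup is a blue-sided 45 degree funnel, 75 mm wide outside, rim 18 mm above this point, mouth about 66 mm wide. The axes are those of the dock: cups stand 100 mm apart in a 2 x 2 square along its x and y.
- cup1 (a point): one of the dock's four cups: where the foot of a fully seated camera comes (21 mm above the desk). The cup is a blue-sided 45 degree funnel, 75 mm wide outside, rim 18 mm above this point, mouth about 66 mm wide. The axes are those of the dock: cups stand 100 mm apart in a 2 x 2 square along its x and y.
- cup2 (a point): one of the dock's four cups: where the foot of a fully seated camera comes (21 mm above the desk). The cup is a blue-sided 45 degree funnel, 75 mm wide outside, rim 18 mm above this point, mouth about 66 mm wide. The axes are those of the dock: cups stand 100 mm apart in a 2 x 2 square along its x and y.
- cup3 (a point): one of the dock's four cups: where the foot of a fully seated camera comes (21 mm above the desk). The cup is a blue-sided 45 degree funnel, 75 mm wide outside, rim 18 mm above this point, mouth about 66 mm wide. The axes are those of the dock: cups stand 100 mm apart in a 2 x 2 square along its x and y.
- board: green circuit board 80 (x) x 50 (y) x 4 mm, 90 g, with a square aluminium heat sink 26 x 26 mm in the middle of its top, rising to 30 mm above the underside: the place to hold it. Origin at the centre of the underside, z up.
- tray: fixed blue open tray, 150 (x) x 130 (y) x 30 mm outside, walls and floor 4 mm thick; the board starts in it. Origin at the centre of its underside.
- console: fixed grey console 150 (x) x 220 (y) x 30 mm; the stage plate is on its -y half and the lever on its +y half. Origin at the centre of the underside.
- stage (a point): centre of the aluminium stage plate's upper face, 34 mm above the desk; axes as the console's. Four orange stops, 10 mm higher than the plate, stand round it: their inner faces are 43 mm from the centre along +x and -x and 28 mm along +y and -y, each 30 mm long, so the board lies between them with its long side along the console's x, with 3 mm to spare on each side.
- lever (a joint): angle of the lever, rad: 0 fully back (leaning to the console's -x), 1.0 fully over (leaning to +x); light friction (below 2 N at the knob), stays where it is left. It turns about a line along the console's y, at x 0, y +70 mm, z 52 mm in the console's frame; at 0.5 it stands upright.
- lever_tip (a point): centre of the lever's red ball knob (26 mm wide), 80 mm from the hinge line; a 10 mm steel rod carries it
- mug: bystander: white ceramic mug, 76 mm wide, 90 mm tall
- tape: bystander: roll of yellow tape lying flat, 76 mm wide, 24 mm tall
- stapler: bystander: red and black stapler, 120 mm long
- cleaner: bystander: yellow bottle, 60 mm wide, 190 mm tall
- marker: bystander: blue marker pen lying down, 125 mm long, 14 mm thick
- screwdriver: bystander: screwdriver lying down

How it is judged (in metres and radians):
On the way, in this order (a step that is already met when the one before it is completed fails the run):
1. the board lies flat and centred between the stops and every camera is seated upright in a cup, the lever still back (horizontal distance between board and stage below 0.006 m and z of board in the frame of stage below 0.003 m and angle between board's own z axis and vertical below 0.06 rad and angle between the x axis of board and the x axis of console, either way round below 0.16 rad and ((distance between camera0 and cup0 below 0.006 m and angle between camera0's own z axis and vertical below 0.17 rad) or (distance between camera0 and cup1 below 0.006 m and angle between camera0's own z axis and vertical below 0.17 rad) or (distance between camera0 and cup2 below 0.006 m and angle between camera0's own z axis and vertical below 0.17 rad) or (distance between camera0 and cup3 below 0.006 m and angle between camera0's own z axis and vertical below 0.17 rad)) and ((distance between camera1 and cup0 below 0.006 m and angle between camera1's own z axis and vertical below 0.17 rad) or (distance between camera1 and cup1 below 0.006 m and angle between camera1's own z axis and vertical below 0.17 rad) or (distance between camera1 and cup2 below 0.006 m and angle between camera1's own z axis and vertical below 0.17 rad) or (distance between camera1 and cup3 below 0.006 m and angle between camera1's own z axis and vertical below 0.17 rad)) and ((distance between camera2 and cup0 below 0.006 m and angle between camera2's own z axis and vertical below 0.17 rad) or (distance between camera2 and cup1 below 0.006 m and angle between camera2's own z axis and vertical below 0.17 rad) or (distance between camera2 and cup2 below 0.006 m and angle between camera2's own z axis and vertical below 0.17 rad) or (distance between camera2 and cup3 below 0.006 m and angle between camera2's own z axis and vertical below 0.17 rad)) and ((distance between camera3 and cup0 below 0.006 m and angle between camera3's own z axis and vertical below 0.17 rad) or (distance between camera3 and cup1 below 0.006 m and angle between camera3's own z axis and vertical below 0.17 rad) or (distance between camera3 and cup2 below 0.006 m and angle between camera3's own z axis and vertical below 0.17 rad) or (distance between camera3 and cup3 below 0.006 m and angle between camera3's own z axis and vertical below 0.17 rad)) and value of joint lever below 0.25 rad), for 0.2 s.
2. the lever is pushed fully over with board and cameras in place (horizontal distance between board and stage below 0.006 m and z of board in the frame of stage below 0.003 m and angle between board's own z axis and vertical below 0.06 rad and angle between the x axis of board and the x axis of console, either way round below 0.16 rad and ((distance between camera0 and cup0 below 0.006 m and angle between camera0's own z axis and vertical below 0.17 rad) or (distance between camera0 and cup1 below 0.006 m and angle between camera0's own z axis and vertical below 0.17 rad) or (distance between camera0 and cup2 below 0.006 m and angle between camera0's own z axis and vertical below 0.17 rad) or (distance between camera0 and cup3 below 0.006 m and angle between camera0's own z axis and vertical below 0.17 rad)) and ((distance between camera1 and cup0 below 0.006 m and angle between camera1's own z axis and vertical below 0.17 rad) or (distance between camera1 and cup1 below 0.006 m and angle between camera1's own z axis and vertical below 0.17 rad) or (distance between camera1 and cup2 below 0.006 m and angle between camera1's own z axis and vertical below 0.17 rad) or (distance between camera1 and cup3 below 0.006 m and angle between camera1's own z axis and vertical below 0.17 rad)) and ((distance between camera2 and cup0 below 0.006 m and angle between camera2's own z axis and vertical below 0.17 rad) or (distance between camera2 and cup1 below 0.006 m and angle between camera2's own z axis and vertical below 0.17 rad) or (distance between camera2 and cup2 below 0.006 m and angle between camera2's own z axis and vertical below 0.17 rad) or (distance between camera2 and cup3 below 0.006 m and angle between camera2's own z axis and vertical below 0.17 rad)) and ((distance between camera3 and cup0 below 0.006 m and angle between camera3's own z axis and vertical below 0.17 rad) or (distance between camera3 and cup1 below 0.006 m and angle between camera3's own z axis and vertical below 0.17 rad) or (distance between camera3 and cup2 below 0.006 m and angle between camera3's own z axis and vertical below 0.17 rad) or (distance between camera3 and cup3 below 0.006 m and angle between camera3's own z axis and vertical below 0.17 rad)) and value of joint lever above 0.85 rad), for 0.1 s.
3. the lever is brought fully back with board and cameras still in place (horizontal distance between board and stage below 0.006 m and z of board in the frame of stage below 0.003 m and angle between board's own z axis and vertical below 0.06 rad and angle between the x axis of board and the x axis of console, either way round below 0.16 rad and ((distance between camera0 and cup0 below 0.006 m and angle between camera0's own z axis and vertical below 0.17 rad) or (distance between camera0 and cup1 below 0.006 m and angle between camera0's own z axis and vertical below 0.17 rad) or (distance between camera0 and cup2 below 0.006 m and angle between camera0's own z axis and vertical below 0.17 rad) or (distance between camera0 and cup3 below 0.006 m and angle between camera0's own z axis and vertical below 0.17 rad)) and ((distance between camera1 and cup0 below 0.006 m and angle between camera1's own z axis and vertical below 0.17 rad) or (distance between camera1 and cup1 below 0.006 m and angle between camera1's own z axis and vertical below 0.17 rad) or (distance between camera1 and cup2 below 0.006 m and angle between camera1's own z axis and vertical below 0.17 rad) or (distance between camera1 and cup3 below 0.006 m and angle between camera1's own z axis and vertical below 0.17 rad)) and ((distance between camera2 and cup0 below 0.006 m and angle between camera2's own z axis and vertical below 0.17 rad) or (distance between camera2 and cup1 below 0.006 m and angle between camera2's own z axis and vertical below 0.17 rad) or (distance between camera2 and cup2 below 0.006 m and angle between camera2's own z axis and vertical below 0.17 rad) or (distance between camera2 and cup3 below 0.006 m and angle between camera2's own z axis and vertical below 0.17 rad)) and ((distance between camera3 and cup0 below 0.006 m and angle between camera3's own z axis and vertical below 0.17 rad) or (distance between camera3 and cup1 below 0.006 m and angle between camera3's own z axis and vertical below 0.17 rad) or (distance between camera3 and cup2 below 0.006 m and angle between camera3's own z axis and vertical below 0.17 rad) or (distance between camera3 and cup3 below 0.006 m and angle between camera3's own z axis and vertical below 0.17 rad)) and value of joint lever below 0.15 rad), for 0.1 s.
At the end, for the whole second after the job is handed in: Each camera present rests with its foot within 6 mm of a cup's seated point, upright within 0.17 rad; the lever is back (below 0.15 rad); the board lies flat (0.09 rad) and still on the tray's floor, its centre within 50 mm (x) and 45 mm (y) of the tray's (x of board in the frame of tray between -0.05 and 0.05 m and y of board in the frame of tray between -0.045 and 0.045 m and z of board in the frame of tray below 0.009 m and angle between board's own z axis and vertical below 0.09 rad and ((distance between camera0 and cup0 below 0.006 m and angle between camera0's own z axis and vertical below 0.17 rad) or (distance between camera0 and cup1 below 0.006 m and angle between camera0's own z axis and vertical below 0.17 rad) or (distance between camera0 and cup2 below 0.006 m and angle between camera0's own z axis and vertical below 0.17 rad) or (distance between camera0 and cup3 below 0.006 m and angle between camera0's own z axis and vertical below 0.17 rad)) and ((distance between camera1 and cup0 below 0.006 m and angle between camera1's own z axis and vertical below 0.17 rad) or (distance between camera1 and cup1 below 0.006 m and angle between camera1's own z axis and vertical below 0.17 rad) or (distance between camera1 and cup2 below 0.006 m and angle between camera1's own z axis and vertical below 0.17 rad) or (distance between camera1 and cup3 below 0.006 m and angle between camera1's own z axis and vertical below 0.17 rad)) and ((distance between camera2 and cup0 below 0.006 m and angle between camera2's own z axis and vertical below 0.17 rad) or (distance between camera2 and cup1 below 0.006 m and angle between camera2's own z axis and vertical below 0.17 rad) or (distance between camera2 and cup2 below 0.006 m and angle between camera2's own z axis and vertical below 0.17 rad) or (distance between camera2 and cup3 below 0.006 m and angle between camera2's own z axis and vertical below 0.17 rad)) and ((distance between camera3 and cup0 below 0.006 m and angle between camera3's own z axis and vertical below 0.17 rad) or (distance between camera3 and cup1 below 0.006 m and angle between camera3's own z axis and vertical below 0.17 rad) or (distance between camera3 and cup2 below 0.006 m and angle between camera3's own z axis and vertical below 0.17 rad) or (distance between camera3 and cup3 below 0.006 m and angle between camera3's own z axis and vertical below 0.17 rad)) and value of joint lever below 0.15 rad and linear speed of each of board, camera0, camera1, camera2, camera3 below 0.02 m/s); the robot touches nothing.
It fails at once if one of the other things on the desk is moved more than 5 cm (distance of any of mug, tape, stapler, cleaner, marker, screwdriver from where it was at the start of the episode above 0.05 m).
Of camera0, camera1, camera2, camera3 only 2 to 4 are there at a start; the rules pass over those that are not, and their reading is None.
At some moment in a run one of camera0, camera1, camera2, camera3, board may be knocked a few centimetres aside while the robot is not near it.
Once in a run the grip may slacken for a moment while it holds something.
It also fails if it takes over 210 s, if anything falls off the work surface, if the arm or the gripper's body presses on something with over 40 N, if the wrist force passes 120 N, or if a joint passes its speed limit or range.

ROBOT

A 6-joint arm with a two-finger parallel gripper is mounted at the origin on the work surface. World frame = base frame: x ahead of the robot, y to its left, z up, the work surface at z = 0. Lengths are in mm, angles in rad, forces in N, time in s.
With the tool pointing down it reaches from about 225 to 725 mm from the base axis. Payload 3.1 kg.
Tool frame: the origin (TCP) lies at the very end of the fingers, on their centre line; the grasp point (between the pads) lies 19 mm behind it; z points along the fingers, y is the line along which they close (so a half turn about z gives the same grasp; the last joint's range is limited). The gripper opens to 85 mm and grips with 20 to 120 N. Pads are 22 mm wide; open, the fingers measure 114 mm over their backs; the gripper's body (76 mm by 85 mm) begins 54 mm behind the grasp point. The pads swing forward as they close: fully open they stand 13 mm farther back than shut.
Start: joints at [-0.128, 0.048, 0.099, 1.622, 0, 1.443], TCP at [524.993, -0.012, 204.012] pointing down, gripper open.
Joint ranges: [-2.91, 2.91], [-0.99, 1.94], [-1.21, 1.42], [-2.12, 2.29], [-1.49, 1.47], [-3.14, 3.14]. Speed limits (rad/s): [2.79, 2.79, 3.14, 3.14, 3.14, 3.14].

INTERFACE

Orientations are given as [roll, pitch, yaw] about the fixed x, y, z axes, in that order (R = Rz(yaw) Ry(pitch) Rx(roll)).
In Python, from rig import env gives the robot as it stands.
- The arm moves only by the tool step_arm, never from a script. Its argument "series" is a list of rows, each an object of numbers: "tx", "ty", "tz": the shift along the tool's x, y, z in mm; "rx", "ry", "rz": the turn, a rotation vector about the tool's x, y, z in units of 5 degrees (1.0 is 5 degrees); "claw": the finger opening in mm, from 0 to 85.4. In form: [{"tx": .., "ty": .., "tz": .., "rx": .., "ry": .., "rz": .., "claw": ..}, ...]. A call has 1 to 20 rows; each row shifts and turns the commanded pose from where the row before left it, along the tool's axes as they then stand; what a row does not reach is not made up. A row lasts 1/10 s, in which the tool goes at most 50 mm and 8.59 degrees, less where a joint would pass 70% of its speed; a pose out of reach is approached as far as the arm can. A call with a gripper value outside its range is refused whole. The fingers move at their own pace and stop on an object; "newtons" is the grip in N (left out, the last holds). Time passes only in rows, so rows that do not move let the fingers close. It gives the time, the measured TCP pose, the force, the opening and the grip force at its end, in the units of the state.
- env.get_obs(): the state, without advancing time (a new reading comes with each control period).
- env.camera(name): name is "scene" or "side" or "wrist"; returns a dict with "image" (400x640x3 uint8, red, green, blue), "intrinsics" (3x3 intrinsics, pixels), "D" ([k1, k2, p1, p2, k3] as OpenCV has them; the pictures are not rectified), "R" (3x3) and "t" (3): a world point X has camera coordinates R X + t; the wrist camera has in their place "tool_from_camera" (4x4, takes a point from camera to tool coordinates, whose origin is the TCP and whose axes are the flange's). Camera axes: x right, y down, z forward; pixel columns grow to the right and rows downward; lengths in mm; the calibration is good to about 2 mm. A picture is of the moment at which its call begins: read the wrist's pose just before it. There is no depth.
- env.close_job(): hands the job in; it is judged then, once.
The state is a dict: "time": time; "joints": joint angles; "joint_velocities": joint speeds; "joint_torque": joint torques, N m; "position": TCP position; "tool_rot": TCP orientation; "contact_force": force on the tool from outside, world axes, zero at the start; "torque": the same for the moment, N m; "finger_gap": finger opening in mm; "grasp_force": force on a finger pad.
Only numpy, scipy, OpenCV 4.12 (cv2) and the standard library are available. Lean on these libraries where they do the work, as an engineer would, in place of code of your own. Each camera call takes 0.05 s, during which the arm holds its last target. There are 200 camera calls.

## Working session

There is one attempt and no reset: what is moved stays moved. The work goes in short steps, Python scripts to look and compute and a tool call to move; the robot and the scene stay as the last step left them, time stands still between calls to the robot, and variables do not carry over. Pictures are saved under pics/ and viewed, at most 14 in all, crops included, and the job is handed in when it is done.

Besides the shell and the picture viewer there is one more tool, called after ">>>" as name(argument=value, ...) on one line, values as JSON. step_arm: Moves the arm, as the interface text tells. Its arguments: {"type":"object","properties":{"series":{"type":"array"},"newtons":{"type":"number"}},"required":["series"]}

```bash
mkdir -p pics; ls; cat > h.py <<'E'
import numpy as np, cv2, json
from scipy.spatial.transform import Rotation as Ro
from rig import env
def pose():
    o=env.get_obs(); return np.array(o["position"],float), Ro.from_euler('xyz',o["tool_rot"]).as_matrix()
def cam(name):
    p,R=pose(); c=env.camera(name); K=np.array(c["intrinsics"],float); D=np.array(c["D"],float)
    if name=="wrist":
        T=np.array(c["tool_from_camera"],float); Rw=R@T[:3,:3]; C=R@T[:3,3]+p
    else:
        Rw=np.array(c["R"],float).T; C=-Rw@np.array(c["t"],float).ravel()
    return dict(img=cv2.cvtColor(c["image"],cv2.COLOR_RGB2BGR),K=K,D=D,Rw=Rw,C=C)
def onplane(c,uv,z):
    n=cv2.undistortPoints(np.array(uv,float).reshape(-1,1,2),c["K"],c["D"]).reshape(-1,2)
    d=np.c_[n,np.ones(len(n))]@c["Rw"].T
    return c["C"]+d*((z-c["C"][2])/d[:,2])[:,None]
def proj(c,X):
    R=c["Rw"].T; return cv2.projectPoints(np.array(X,float).reshape(-1,1,3),cv2.Rodrigues(R)[0],-R@c["C"],c["K"],c["D"])[0].reshape(-1,2)
E
python3 - <<'E'
from h import *
o=env.get_obs(); print(o)
for n in ("scene","side","wrist"):
    c=cam(n); cv2.imwrite(f"pics/{n}0.png",c["img"]); print(n,c["C"].round(),c["Rw"].round(2).tolist(),c["K"].tolist())
E
```

```text
pics
{'time': 0.0, 'joints': array([-1.27804034e-01,  4.87310091e-02,  9.75754064e-02,  1.62196459e+00,
       -3.74489865e-06,  1.44299748e+00]), 'joint_velocities': array([ 5.05545843e-05,  2.30140570e-03, -2.00459887e-03, -4.75111147e-04,
        3.28021367e-04,  3.79341667e-04]), 'joint_torque': array([ 2.96208136e-04, -3.38780022e+01,  3.20016932e+01,  2.03766406e-02,
       -2.11149008e-04,  6.20949692e-06]), 'position': array([5.24333810e+02, 6.95867811e-02, 2.02816227e+02]), 'tool_rot': array([-3.13928726e+00, -2.92465518e-04,  1.57079080e+00]), 'contact_force': array([-0.89896267, -0.46374598, -0.2360862 ]), 'torque': array([ 0.02740647,  0.01343308, -0.06657435]), 'grasp_force': 0.0, 'finger_gap': 85.47241909715673}
scene [1429.  747.  821.] [[-0.65, 0.41, -0.64], [0.76, 0.34, -0.56], [-0.01, -0.85, -0.53]] [[488.6997148041353, 0.0, 330.34760043790016], [0.0, 488.6997148041353, 205.46527051911715], [0.0, 0.0, 1.0]]
side [ 352.  797. 1110.] [[-0.97, -0.19, 0.17], [-0.25, 0.76, -0.6], [-0.01, -0.62, -0.78]] [[392.9531931872133, 0.0, 315.86328763212833], [0.0, 392.9531931872133, 196.51774556846613], [0.0, 0.0, 1.0]]
wrist [524.  74. 373.] [[1.0, 0.0, -0.0], [-0.0, -0.96, -0.29], [-0.0, 0.29, -0.96]] [[291.15347367352484, 0.0, 321.3668811492571], [0.0, 291.15347367352484, 198.80094420412485], [0.0, 0.0, 1.0]]
```

View pics/scene0.png

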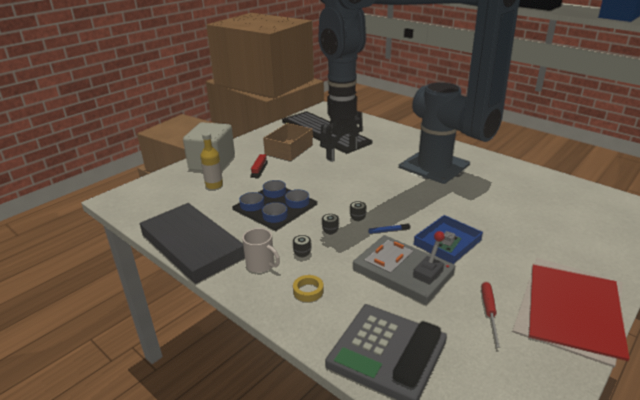

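View pics/side0.png

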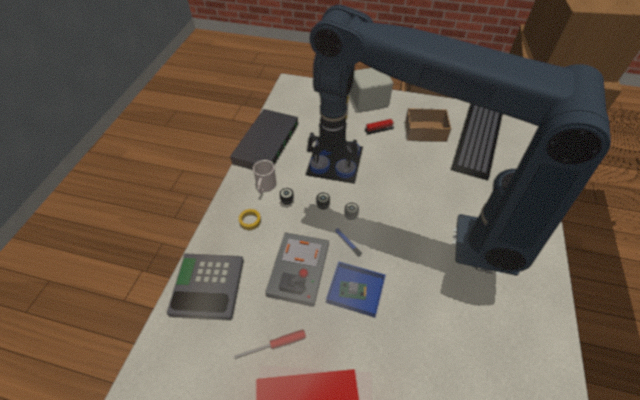

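View pics/wrist0.png

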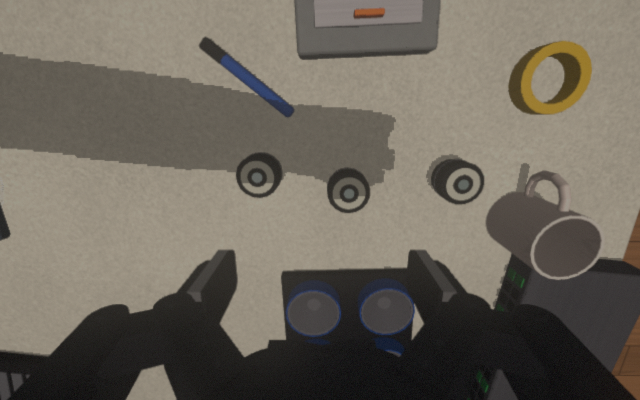

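The scene shows three cameras standing, with lenses in the wrist view at about (259,176), (348,192) and (463,184), the mug just right of the last. The dock's cups are in the scene view at (273,187), (252,200), (298,198), (275,212). The console's orange stops, the red knob (438,237) and the blue tray with the board (450,240) are also in that view.

```bash
cat >> h.py <<'E'
def blobs(img,lo,hi,amin=15):
    m=cv2.inRange(cv2.cvtColor(img,cv2.COLOR_BGR2HSV),lo,hi); n,l,s,ce=cv2.connectedComponentsWithStats(m)
    return [(s[i,4],ce[i].round(1).tolist(),s[i,:4].tolist()) for i in range(1,n) if s[i,4]>=amin],l
E
python3 - <<'E'
from h import *
S=dict(img=0)
sc=cam("scene"); sd=cam("side"); w=cam("wrist")
print("cams wrist", onplane(w,[(258.5,177.5),(348.5,192.5),(463.5,184)],50).round(0).tolist())
print("cups wrist rim", onplane(w,[(314,310),(386,306)],39).round(0).tolist())
print("cups scene rim", onplane(sc,[(273,187),(252,200),(298,198),(275,212)],39).round(0).tolist())
for n,c in (("scene",sc),("side",sd)):
    print(n)
    for nm,lo,hi,z in (("orange",(5,150,150),(16,255,255),44),("red",(0,170,90),(4,255,255),110),("blue",(105,120,60),(125,255,255),30),("green",(40,80,40),(80,255,255),8)):
        for b in blobs(c["img"],lo,hi)[0]:
            print(nm,b, onplane(c,[b[1]],z)[0].round(0).tolist())
E
```

```text
cams wrist [[452.0, 1.0, 50.0], [555.0, -17.0, 50.0], [686.0, -7.0, 50.0]]
cups wrist rim [[514.0, -186.0, 39.0], [611.0, -180.0, 39.0]]
cups scene rim [[529.0, -279.0, 39.0], [625.0, -271.0, 39.0], [526.0, -171.0, 39.0], [626.0, -168.0, 39.0]]
scene
red (np.int32(84), [258.1, 161.7], [252, 155, 13, 15]) [529.0, -340.0, 110.0]
red (np.int32(26), [439.2, 234.3], [436, 232, 7, 5]) [507.0, 303.0, 110.0]
red (np.int32(6533), [577.3, 311.7], [530, 266, 99, 94]) [563.0, 656.0, 110.0]
red (np.int32(35), [489.3, 290.6], [485, 283, 8, 17]) [619.0, 490.0, 110.0]
blue (np.int32(629), [617.9, 9.1], [599, 0, 38, 21]) [-3481.0, -245.0, 30.0]
blue (np.int32(25), [272.6, 194.0], [269, 192, 8, 5]) [550.0, -260.0, 30.0]
blue (np.int32(30), [250.0, 206.8], [245, 205, 10, 5]) [646.0, -258.0, 30.0]
blue (np.int32(20), [273.2, 218.0], [269, 216, 11, 6]) [643.0, -159.0, 30.0]
blue (np.int32(661), [448.1, 236.6], [415, 216, 67, 41]) [397.0, 277.0, 30.0]
blue (np.int32(103), [385.5, 228.5], [370, 226, 31, 7]) [476.0, 122.0, 30.0]
blue (np.int32(15), [425.1, 247.9], [420, 245, 11, 6]) [482.0, 255.0, 30.0]
green (np.int32(646), [357.8, 362.1], [335, 348, 46, 29]) [881.0, 341.0, 8.0]
side
red (np.int32(108), [379.1, 124.1], [367, 120, 25, 9]) [422.0, -370.0, 110.0]
red (np.int32(1098), [335.4, 387.2], [303, 370, 55, 30]) [377.0, 571.0, 110.0]
blue (np.int32(23), [324.6, 152.6], [320, 151, 10, 4]) [606.0, -250.0, 30.0]
blue (np.int32(48), [319.2, 170.0], [311, 167, 18, 6]) [603.0, -157.0, 30.0]
blue (np.int32(484), [371.9, 294.1], [359, 276, 24, 38]) [332.0, 281.0, 30.0]
green (np.int32(264), [185.3, 271.1], [177, 259, 18, 25]) [910.0, 339.0, 8.0]
```

>>> step_arm(series=[{"ty": -24,"tz": 28},{"ty": -24,"tz": 28},{"ty": -24,"tz": 28},{}], newtons=40)

```text
schema error: expected keys tx, ty, tz, rx, ry, rz, claw
```

```bash
cat >> h.py <<'E'
def lens(c,guess,z=50,out=None):
    """face centre nearest to guess: bright blob ringed by the black barrel"""
    g=cv2.cvtColor(c["img"],cv2.COLOR_BGR2GRAY); u=proj(c,[[*guess,z]])[0]
    ppm=np.linalg.norm(proj(c,[[guess[0]+10,guess[1],z]])[0]-u)/10
    best=None
    for th in (60,70,80,90,100,110,120,130):
        cs,h=cv2.findContours((g<th).astype(np.uint8),cv2.RETR_CCOMP,cv2.CHAIN_APPROX_NONE)
        for k,ct in enumerate(cs):
            if h[0][k][3]<0 : continue
            a=cv2.contourArea(ct); (x,y),r=cv2.minEnclosingCircle(ct)
            rm=r/ppm; d=np.hypot(x-u[0],y-u[1])/ppm
            if 11<rm<25 and d<35 and a>0.7*np.pi*r*r:
                P=onplane(c,[(x,y)],z)[0]; q=(a/(np.pi*r*r),th,P.round(1).tolist(),round(rm,1),(round(x),round(y)))
                if best is None or q[0]>best[0]: best=q
    return best
E
python3 - <<'E'
from h import *
c=cam("wrist"); cv2.imwrite("pics/w1.png",c["img"]); print(pose()[0].round(1)); print(lens(c,(452,1)))
E
```

```text
[524.8   0.  203.7]
(0.9125089278320756, 70, [450.4, 0.9, 50.0], np.float64(20.6), (257, 177))
```

View pics/w1.png

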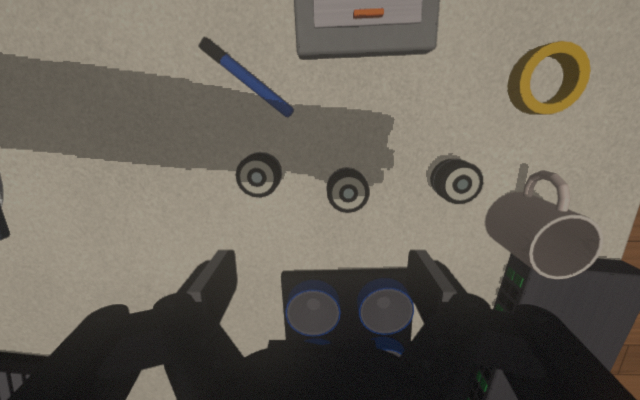

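The move was refused because every key is needed, so the picture shows the same view as before: the lens at (257,177) was found by the mask.

>>> step_arm(series=[{"tx": 0,"ty": -25,"tz": 28,"rx": 0,"ry": 0,"rz": 0,"claw": 85},{"tx": 0,"ty": -25,"tz": 28,"rx": 0,"ry": 0,"rz": 0,"claw": 85},{"tx": 0,"ty": -24,"tz": 28,"rx": 0,"ry": 0,"rz": 0,"claw": 75},{"tx": 0,"ty": 0,"tz": 0,"rx": 0,"ry": 0,"rz": 0,"claw": 75}], newtons=40)

```text
time: 0.75
position: [440.9, 1.4, 111.3]
tool_rot: [-3.122, -0.003, 1.571]
contact_force: [-1.2, 0.0, -1.0]
finger_gap: 75.0
grasp_force: 0.0
```

```bash
python3 - <<'E'
from h import *
c=cam("wrist"); p=pose()[0];print(p.round(1)); print(lens(c,(450,1)))
E
```

```text
[446.    0.8 115.5]
(0.9279171971327644, 70, [450.6, 1.4, 50.0], np.float64(19.6), (335, 203))
```

>>> step_arm(series=[{"tx": 1,"ty": 0,"tz": 25,"rx": 0,"ry": 0,"rz": 0,"claw": 75},{"tx": 0,"ty": 0,"tz": 30,"rx": 0,"ry": 0,"rz": 0,"claw": 75},{"tx": 0,"ty": 0,"tz": 25,"rx": 0,"ry": 0,"rz": 0,"claw": 75},{"tx": 0,"ty": 0,"tz": 15,"rx": 0,"ry": 0,"rz": 0,"claw": 75},{"tx": 0,"ty": 0,"tz": 4,"rx": 0,"ry": 0,"rz": 0,"claw": 75},{"tx": 0,"ty": 0,"tz": 0,"rx": 0,"ry": 0,"rz": 0,"claw": 75},{"tx": 0,"ty": 0,"tz": 0,"rx": 0,"ry": 0,"rz": 0,"claw": 75},{"tx": 0,"ty": 0,"tz": 0,"rx": 0,"ry": 0,"rz": 0,"claw": 75}], newtons=40)

```text
time: 1.6
position: [452.9, 0.7, 22.9]
tool_rot: [3.138, 0.001, 1.571]
contact_force: [0.5, -0.5, 1.2]
finger_gap: 74.7
grasp_force: 0.0
```

```bash
python3 - <<'E'
from h import *
print(pose()[0].round(1), env.get_obs()["contact_force"]); c=cam("wrist"); print(lens(c,(450,1)))
E
```

```text
[452.9   0.7  22.9] [ 0.47175036 -0.53523125  1.23222911]
(0.8958917374973682, 60, [450.4, 1.8, 50.0], np.float64(19.7), (318, 250))
```

>>> step_arm(series=[{"tx": 0,"ty": 0,"tz": 0,"rx": 0,"ry": 0,"rz": 0,"claw": 40},{"tx": 0,"ty": 0,"tz": 0,"rx": 0,"ry": 0,"rz": 0,"claw": 40},{"tx": 0,"ty": 0,"tz": 0,"rx": 0,"ry": 0,"rz": 0,"claw": 40},{"tx": 0,"ty": 0,"tz": 0,"rx": 0,"ry": 0,"rz": 0,"claw": 40},{"tx": 0,"ty": 0,"tz": 0,"rx": 0,"ry": 0,"rz": 0,"claw": 40},{"tx": 0,"ty": 0,"tz": -20,"rx": 0,"ry": 0,"rz": 0,"claw": 40},{"tx": 0,"ty": 0,"tz": -30,"rx": 0,"ry": 0,"rz": 0,"claw": 40},{"tx": 0,"ty": 0,"tz": -30,"rx": 0,"ry": 0,"rz": 0,"claw": 40},{"tx": 0,"ty": 0,"tz": -20,"rx": 0,"ry": 0,"rz": 0,"claw": 40},{"tx": 0,"ty": 0,"tz": 0,"rx": 0,"ry": 0,"rz": 0,"claw": 40},{"tx": 0,"ty": 0,"tz": 0,"rx": 0,"ry": 0,"rz": 0,"claw": 40}], newtons=50)

```text
time: 2.75
position: [451.2, 1.0, 120.9]
tool_rot: [3.141, 0.0, 1.571]
contact_force: [0.5, -0.2, -0.4]
finger_gap: 39.8
grasp_force: 0.0
```

```bash
python3 - <<'E'
from h import *
c=cam("wrist"); cv2.imwrite("pics/w2.png",c["img"]); print(pose()[0].round(1)); print(lens(c,(450,1)))
E
```

```text
[450.4   1.1 119.9]
(0.9282503940616457, 60, [450.4, 1.3, 50.0], np.float64(20.0), (321, 199))
```

View pics/w2.png

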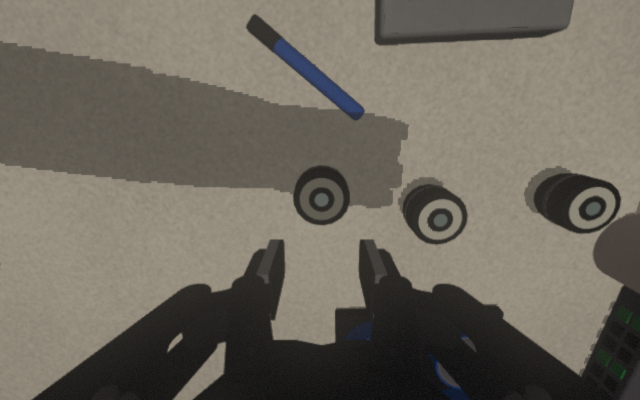

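The camera still stands at (321,199), between and below the fingers: they closed too late or too high. I'll go lower and check the grip before lifting.

>>> step_arm(series=[{"tx": 0,"ty": 0,"tz": 0,"rx": 0,"ry": 0,"rz": 0,"claw": 75},{"tx": 0,"ty": 0,"tz": 0,"rx": 0,"ry": 0,"rz": 0,"claw": 75},{"tx": 0,"ty": 0,"tz": 0,"rx": 0,"ry": 0,"rz": 0,"claw": 75},{"tx": 0,"ty": 0,"tz": 0,"rx": 0,"ry": 0,"rz": 0,"claw": 75},{"tx": 0,"ty": 0,"tz": 25,"rx": 0,"ry": 0,"rz": 0,"claw": 75},{"tx": 0,"ty": 0,"tz": 30,"rx": 0,"ry": 0,"rz": 0,"claw": 75},{"tx": 0,"ty": 0,"tz": 25,"rx": 0,"ry": 0,"rz": 0,"claw": 75},{"tx": 0,"ty": 0,"tz": 15,"rx": 0,"ry": 0,"rz": 0,"claw": 75},{"tx": 0,"ty": 0,"tz": 10,"rx": 0,"ry": 0,"rz": 0,"claw": 75},{"tx": 0,"ty": 0,"tz": 0,"rx": 0,"ry": 0,"rz": 0,"claw": 75},{"tx": 0,"ty": 0,"tz": 0,"rx": 0,"ry": 0,"rz": 0,"claw": 75},{"tx": 0,"ty": 0,"tz": 0,"rx": 0,"ry": 0,"rz": 0,"claw": 40},{"tx": 0,"ty": 0,"tz": 0,"rx": 0,"ry": 0,"rz": 0,"claw": 40},{"tx": 0,"ty": 0,"tz": 0,"rx": 0,"ry": 0,"rz": 0,"claw": 40},{"tx": 0,"ty": 0,"tz": 0,"rx": 0,"ry": 0,"rz": 0,"claw": 40},{"tx": 0,"ty": 0,"tz": 0,"rx": 0,"ry": 0,"rz": 0,"claw": 40},{"tx": 0,"ty": 0,"tz": 0,"rx": 0,"ry": 0,"rz": 0,"claw": 40},{"tx": 0,"ty": 0,"tz": 0,"rx": 0,"ry": 0,"rz": 0,"claw": 40}], newtons=50)

```text
time: 4.6
position: [452.2, 0.8, 18.0]
tool_rot: [3.139, 0.001, 1.571]
contact_force: [-2.2, -0.5, 5.1]
finger_gap: 46.1
grasp_force: 50.3
```

>>> step_arm(series=[{"tx": 0,"ty": 0,"tz": -10,"rx": 0,"ry": 0,"rz": 0,"claw": 40},{"tx": 0,"ty": 0,"tz": -20,"rx": 0,"ry": 0,"rz": 0,"claw": 40},{"tx": 0,"ty": 0,"tz": -20,"rx": 0,"ry": 0,"rz": 0,"claw": 40},{"tx": 0,"ty": 0,"tz": -20,"rx": 0,"ry": 0,"rz": 0,"claw": 40},{"tx": 0,"ty": 0,"tz": -20,"rx": 0,"ry": 0,"rz": 0,"claw": 40},{"tx": 0,"ty": 0,"tz": -20,"rx": 0,"ry": 0,"rz": 0,"claw": 40},{"tx": 0,"ty": 0,"tz": 0,"rx": 0,"ry": 0,"rz": 0,"claw": 40}], newtons=50)

```text
time: 5.3
position: [453.5, 0.6, 129.7]
tool_rot: [3.135, 0.001, 1.571]
contact_force: [0.2, 0.1, -1.9]
finger_gap: 45.8
grasp_force: 51.4
```

```bash
python3 - <<'E'
from h import *
c=cam("wrist"); cv2.imwrite("pics/w3.png",c["img"]); print(pose()[0].round(1), env.get_obs()["finger_gap"]); print(lens(c,(450,1),155))
E
```

```text
[452.4   0.8 127.7] 46.113200935052134
(0.8886096248695602, 70, [453.0, -1.6, 155.0], np.float64(20.3), (322, 254))
```

View pics/w3.png

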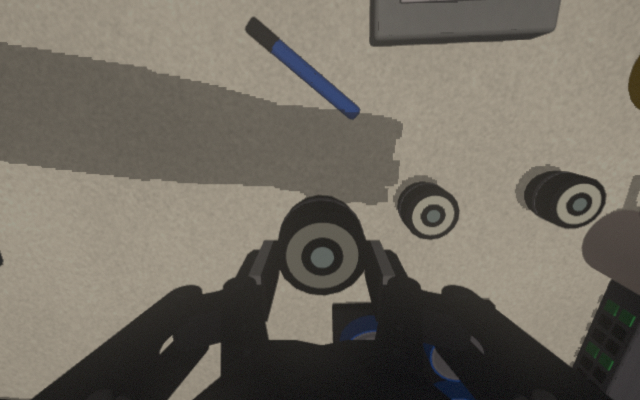

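The camera is held centred (lens at (322,254)), upright, with a weight of about 1.9 N. Now I check where the bottle is before going over the dock.

```bash
python3 - <<'E'
from h import *
c=cam("scene"); print(onplane(c,[(213,188),(258,250),(258,270)],0).round(), onplane(c,[(210,138)],190).round())
s=cam("side"); print(onplane(s,[(265,188)],0).round())
E
```

```text
[[ 618. -481.    0.]
 [ 751. -110.    0.]
 [ 808.  -46.    0.]] [[ 617. -455.  190.]]
[[782. -49.   0.]]
```

>>> step_arm(series=[{"tx": 0,"ty": 0,"tz": -30,"rx": 0,"ry": 0,"rz": 0,"claw": 40},{"tx": -15,"ty": 10,"tz": -30,"rx": 0,"ry": 0,"rz": 0,"claw": 40},{"tx": -30,"ty": 14,"tz": -14,"rx": 0,"ry": 0,"rz": 0,"claw": 40},{"tx": -35,"ty": 14,"tz": 0,"rx": 0,"ry": 0,"rz": 0,"claw": 40},{"tx": -35,"ty": 14,"tz": 0,"rx": 0,"ry": 0,"rz": 0,"claw": 40},{"tx": -35,"ty": 14,"tz": 0,"rx": 0,"ry": 0,"rz": 0,"claw": 40},{"tx": -35,"ty": 14,"tz": 0,"rx": 0,"ry": 0,"rz": 0,"claw": 40},{"tx": -35,"ty": 14,"tz": 0,"rx": 0,"ry": 0,"rz": 0,"claw": 40},{"tx": -35,"ty": 10,"tz": 0,"rx": 0,"ry": 0,"rz": 0,"claw": 40},{"tx": -15,"ty": 6,"tz": 0,"rx": 0,"ry": 0,"rz": 0,"claw": 40},{"tx": 0,"ty": 0,"tz": 0,"rx": 0,"ry": 0,"rz": 0,"claw": 40},{"tx": 0,"ty": 0,"tz": 0,"rx": 0,"ry": 0,"rz": 0,"claw": 40}], newtons=50)

```text
time: 6.65
position: [560.1, -268.4, 198.0]
tool_rot: [-3.138, -0.003, 1.57]
contact_force: [-0.1, 0.6, -2.0]
finger_gap: 45.7
grasp_force: 51.5
```

```bash
python3 - <<'E'
from h import *
c=cam("wrist"); cv2.imwrite("pics/w4.png",c["img"]); print(pose()[0].round(1), env.get_obs()["finger_gap"])
s=cam("scene"); print("held/other lens scene")
E
```

```text
[ 560.3 -267.9  198.6] 45.63791591446157
held/other lens scene
```

View pics/w4.png

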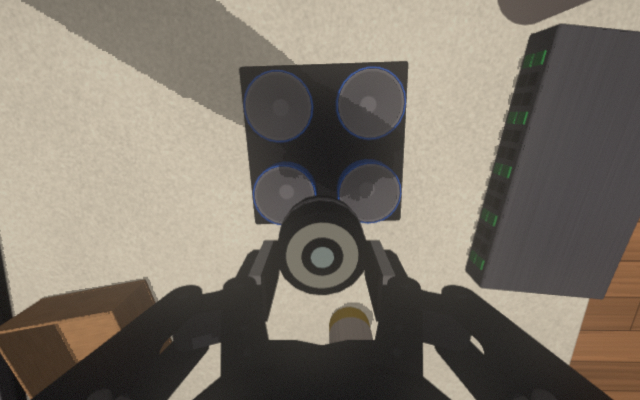

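All four cups are in view, with rims centred near (279,105), (371,102), (285,193), (369,191) and blue edges. The dock is clear of other things.

```bash
python3 - <<'E'
from h import *
c=cam("wrist"); m=cv2.inRange(cv2.cvtColor(c["img"],cv2.COLOR_BGR2HSV),(105,110,40),(128,255,255))
ys,xs=np.nonzero(m); uv=np.c_[xs,ys].astype(float); P=onplane(c,uv,39)[:,:2]
from scipy.optimize import least_squares
cs=[]
for g in ((279,105),(371,102),(286,192),(369,191)):
    g=onplane(c,[g],39)[0][:2]
    for it in range(6):
        r=np.hypot(*(P-g).T); S=P[(r>30)&(r<40)]
        g=least_squares(lambda q:np.hypot(*(S-q[:2]).T)-q[2],[*g,34],loss='soft_l1').x; rr=g[2]; g=g[:2]
    cs.append(g); print(g.round(1),rr.round(1),len(S))
cs=np.array(cs); print("c",cs.mean(0).round(1)); v=cs[1]-cs[0]+cs[3]-cs[2]; print("dist",[np.linalg.norm(cs[i]-cs[j]).round(1) for i,j in((0,1),(2,3),(0,2),(1,3))],"ang",np.degrees(np.arctan2(v[1],v[0])))
print(pose()[0])
E
```

```text
[ 512.6 -191. ] 36.3 100
[ 612.  -187.9] 36.5 250
[ 515.8 -290.3] 37.0 238
[ 614.5 -287.1] 37.1 254
c [ 563.7 -239.1]
dist [np.float64(99.4), np.float64(98.8), np.float64(99.4), np.float64(99.2)] ang 1.8120130104797854
[ 560.64257723 -267.68019388  199.71244405]
```

>>> step_arm(series=[{"tx": -6,"ty": 18,"tz": 0,"rx": 0,"ry": 0,"rz": 0,"claw": 40},{"tx": -6,"ty": 18,"tz": 20,"rx": 0,"ry": 0,"rz": 0,"claw": 40},{"tx": -6.5,"ty": 18,"tz": 20,"rx": 0,"ry": 0,"rz": 0,"claw": 40},{"tx": 0,"ty": 0,"tz": 30,"rx": 0,"ry": 0,"rz": 0,"claw": 40},{"tx": 0,"ty": 0,"tz": 30,"rx": 0,"ry": 0,"rz": 0,"claw": 40},{"tx": 0,"ty": 0,"tz": 20,"rx": 0,"ry": 0,"rz": 0,"claw": 40},{"tx": 0,"ty": 0,"tz": 10,"rx": 0,"ry": 0,"rz": 0,"claw": 40},{"tx": 0,"ty": 0,"tz": 10,"rx": 0,"ry": 0,"rz": 0,"claw": 40},{"tx": 0,"ty": 0,"tz": 10,"rx": 0,"ry": 0,"rz": 0,"claw": 40},{"tx": 0,"ty": 0,"tz": 5,"rx": 0,"ry": 0,"rz": 0,"claw": 40},{"tx": 0,"ty": 0,"tz": 5,"rx": 0,"ry": 0,"rz": 0,"claw": 40},{"tx": 0,"ty": 0,"tz": 0,"rx": 0,"ry": 0,"rz": 0,"claw": 40},{"tx": 0,"ty": 0,"tz": 0,"rx": 0,"ry": 0,"rz": 0,"claw": 40}], newtons=50)

```text
time: 8.1
position: [615.3, -287.8, 40.6]
tool_rot: [3.141, 0.0, 1.571]
contact_force: [0.9, -0.2, -1.4]
finger_gap: 46.0
grasp_force: 51.7
```

>>> step_arm(series=[{"tx": 0,"ty": 0,"tz": 1.5,"rx": 0,"ry": 0,"rz": 0,"claw": 40},{"tx": 0,"ty": 0,"tz": 0,"rx": 0,"ry": 0,"rz": 0,"claw": 40},{"tx": 0,"ty": 0,"tz": 0,"rx": 0,"ry": 0,"rz": 0,"claw": 66},{"tx": 0,"ty": 0,"tz": 0,"rx": 0,"ry": 0,"rz": 0,"claw": 66},{"tx": 0,"ty": 0,"tz": 0,"rx": 0,"ry": 0,"rz": 0,"claw": 66},{"tx": 0,"ty": 0,"tz": 0,"rx": 0,"ry": 0,"rz": 0,"claw": 66},{"tx": 0,"ty": 0,"tz": -10,"rx": 0,"ry": 0,"rz": 0,"claw": 66},{"tx": 0,"ty": 0,"tz": -30,"rx": 0,"ry": 0,"rz": 0,"claw": 66},{"tx": 0,"ty": 0,"tz": -40,"rx": 0,"ry": 0,"rz": 0,"claw": 66},{"tx": 0,"ty": 0,"tz": 0,"rx": 0,"ry": 0,"rz": 0,"claw": 66},{"tx": 0,"ty": 0,"tz": 0,"rx": 0,"ry": 0,"rz": 0,"claw": 66}], newtons=50)

```text
time: 9.2
position: [616.5, -288.4, 121.8]
tool_rot: [3.137, 0.003, 1.571]
contact_force: [0.4, -0.9, -0.0]
finger_gap: 66.0
grasp_force: 0.0
```

```bash
python3 - <<'E'
from h import *
c=cam("wrist"); cv2.imwrite("pics/w5.png",c["img"]); print(pose()[0].round(1)); print(lens(c,(615,-288),71))
E
```

```text
[ 615.4 -287.8  119.6]
(0.9189041220183486, 70, [616.4, -287.9, 71.0], np.float64(20.0), (322, 206))
```

Camera seated: lens at (616.4,-287.9), which fits the cup and the seated height. On to the second.

>>> step_arm(series=[{"tx": 20,"ty": -4,"tz": -20,"rx": 0,"ry": 0,"rz": 0,"claw": 75},{"tx": 40,"ty": -9,"tz": 0,"rx": 0,"ry": 0,"rz": 0,"claw": 75},{"tx": 45,"ty": -10,"tz": 0,"rx": 0,"ry": 0,"rz": 0,"claw": 75},{"tx": 45,"ty": -10,"tz": 0,"rx": 0,"ry": 0,"rz": 0,"claw": 75},{"tx": 45,"ty": -10,"tz": 0,"rx": 0,"ry": 0,"rz": 0,"claw": 75},{"tx": 45,"ty": -10,"tz": 0,"rx": 0,"ry": 0,"rz": 0,"claw": 75},{"tx": 30,"ty": -7,"tz": 10,"rx": 0,"ry": 0,"rz": 0,"claw": 75},{"tx": 0,"ty": 0,"tz": 10,"rx": 0,"ry": 0,"rz": 0,"claw": 75},{"tx": 0,"ty": 0,"tz": 0,"rx": 0,"ry": 0,"rz": 0,"claw": 75},{"tx": 0,"ty": 0,"tz": 0,"rx": 0,"ry": 0,"rz": 0,"claw": 75}], newtons=50)

```text
time: 10.25
position: [554.2, -18.2, 117.2]
tool_rot: [-3.139, 0.0, 1.57]
contact_force: [-0.1, 0.3, 0.1]
finger_gap: 74.8
grasp_force: 0.0
```

```bash
python3 - <<'E'
from h import *
c=cam("wrist"); print(pose()[0].round(1)); print(lens(c,(555,-17)), lens(c,(686,-7)))
E
```

```text
[554.8 -18.6 117.9]
(0.9286280041689463, 60, [554.9, -17.2, 50.0], np.float64(20.1), (323, 200)) (0.8405938377353481, 120, [684.4, -6.3, 50.0], np.float64(20.5), (478, 187))
```

>>> step_arm(series=[{"tx": 0.5,"ty": 0,"tz": 30,"rx": 0,"ry": 0,"rz": 0,"claw": 75},{"tx": 0,"ty": 0,"tz": 30,"rx": 0,"ry": 0,"rz": 0,"claw": 75},{"tx": 0,"ty": 0,"tz": 25,"rx": 0,"ry": 0,"rz": 0,"claw": 75},{"tx": 0,"ty": 0,"tz": 12.5,"rx": 0,"ry": 0,"rz": 0,"claw": 75},{"tx": 0,"ty": 0,"tz": 5,"rx": 0,"ry": 0,"rz": 0,"claw": 75},{"tx": 0,"ty": 0,"tz": 0,"rx": 0,"ry": 0,"rz": 0,"claw": 75},{"tx": 0,"ty": 0,"tz": 0,"rx": 0,"ry": 0,"rz": 0,"claw": 40},{"tx": 0,"ty": 0,"tz": 0,"rx": 0,"ry": 0,"rz": 0,"claw": 40},{"tx": 0,"ty": 0,"tz": 0,"rx": 0,"ry": 0,"rz": 0,"claw": 40},{"tx": 0,"ty": 0,"tz": 0,"rx": 0,"ry": 0,"rz": 0,"claw": 40},{"tx": 0,"ty": 0,"tz": 0,"rx": 0,"ry": 0,"rz": 0,"claw": 40},{"tx": 0,"ty": 0,"tz": 0,"rx": 0,"ry": 0,"rz": 0,"claw": 40},{"tx": 0,"ty": 0,"tz": 0,"rx": 0,"ry": 0,"rz": 0,"claw": 40}], newtons=50)

```text
time: 11.6
position: [558.0, -17.3, 18.8]
tool_rot: [3.135, 0.001, 1.571]
contact_force: [2.7, -0.1, 5.4]
finger_gap: 40.0
grasp_force: 3.0
```

```bash
python3 - <<'E'
from h import *
c=cam("wrist"); s=cam("side"); o=env.get_obs(); print(o["finger_gap"],o["grasp_force"],o["contact_force"],lens(c,(555,-17)))
u=proj(s,[[555,-17,30]])[0].astype(int); a=s["img"][u[1]-40:u[1]+40,u[0]-55:u[0]+55]
cv2.imwrite("pics/w6.png",np.vstack([c["img"][100:380,120:520],cv2.resize(a,(400,291),interpolation=cv2.INTER_CUBIC)]))
E
```

```text
40.13764806186842 3.041167154442519 [ 1.57755035 -0.91029012  5.11787487] None
```

View pics/w6.png

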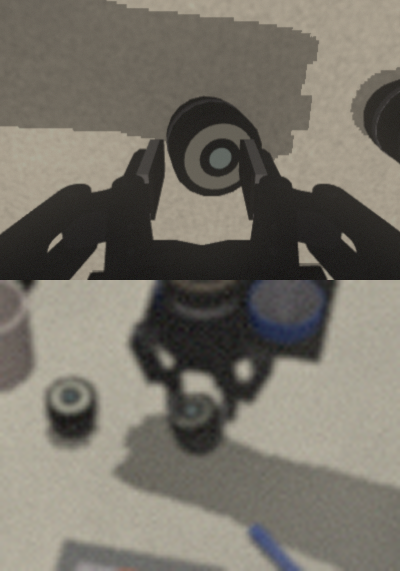

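The second camera is tilted between the fingers (lens at about (340,258) rather than (322,254)): the grasp is too near the top. I'll open, let it right itself, and grip lower.

>>> step_arm(series=[{"tx": 0,"ty": 0,"tz": 0,"rx": 0,"ry": 0,"rz": 0,"claw": 80},{"tx": 0,"ty": 0,"tz": 0,"rx": 0,"ry": 0,"rz": 0,"claw": 80},{"tx": 0,"ty": 0,"tz": 0,"rx": 0,"ry": 0,"rz": 0,"claw": 80},{"tx": 0,"ty": 0,"tz": 0,"rx": 0,"ry": 0,"rz": 0,"claw": 80},{"tx": 0,"ty": 0,"tz": -30,"rx": 0,"ry": 0,"rz": 0,"claw": 80},{"tx": 0,"ty": 0,"tz": -30,"rx": 0,"ry": 0,"rz": 0,"claw": 80},{"tx": 0,"ty": 0,"tz": -40,"rx": 0,"ry": 0,"rz": 0,"claw": 80},{"tx": 0,"ty": 0,"tz": 0,"rx": 0,"ry": 0,"rz": 0,"claw": 80},{"tx": 0,"ty": 0,"tz": 0,"rx": 0,"ry": 0,"rz": 0,"claw": 80},{"tx": 0,"ty": 0,"tz": 0,"rx": 0,"ry": 0,"rz": 0,"claw": 80}], newtons=50)

```text
time: 12.7
position: [554.1, -16.9, 114.5]
tool_rot: [-3.139, -0.0, 1.571]
contact_force: [0.1, 0.6, -0.7]
finger_gap: 80.2
grasp_force: 0.0
```

```bash
python3 - <<'E'
from h import *
c=cam("wrist"); print(pose()[0].round(1)); print(lens(c,(555,-17)), lens(c,(686,-7)))
E
```

```text
[553.7 -16.8 114. ]
(0.9270128701773256, 70, [554.9, -17.3, 50.0], np.float64(19.7), (323, 202)) (0.8415770300589515, 80, [685.0, -7.2, 50.0], np.float64(21.1), (480, 190))
```

>>> step_arm(series=[{"tx": 0,"ty": 0,"tz": 30,"rx": 0,"ry": 0,"rz": 0,"claw": 75},{"tx": 0,"ty": 0,"tz": 30,"rx": 0,"ry": 0,"rz": 0,"claw": 75},{"tx": 0,"ty": 0,"tz": 25,"rx": 0,"ry": 0,"rz": 0,"claw": 75},{"tx": 0,"ty": 0,"tz": 15,"rx": 0,"ry": 0,"rz": 0,"claw": 75},{"tx": 0,"ty": 0,"tz": 7,"rx": 0,"ry": 0,"rz": 0,"claw": 75},{"tx": 0,"ty": 0,"tz": 0,"rx": 0,"ry": 0,"rz": 0,"claw": 75},{"tx": 0,"ty": 0,"tz": 0,"rx": 0,"ry": 0,"rz": 0,"claw": 75},{"tx": 0,"ty": 0,"tz": 0,"rx": 0,"ry": 0,"rz": 0,"claw": 60},{"tx": 0,"ty": 0,"tz": 0,"rx": 0,"ry": 0,"rz": 0,"claw": 54},{"tx": 0,"ty": 0,"tz": 0,"rx": 0,"ry": 0,"rz": 0,"claw": 50},{"tx": 0,"ty": 0,"tz": 0,"rx": 0,"ry": 0,"rz": 0,"claw": 44},{"tx": 0,"ty": 0,"tz": 0,"rx": 0,"ry": 0,"rz": 0,"claw": 40},{"tx": 0,"ty": 0,"tz": 0,"rx": 0,"ry": 0,"rz": 0,"claw": 40},{"tx": 0,"ty": 0,"tz": 0,"rx": 0,"ry": 0,"rz": 0,"claw": 40}], newtons=50)

```text
time: 14.15
position: [555.9, -17.2, 10.5]
tool_rot: [3.139, 0.0, 1.571]
contact_force: [-0.9, -0.6, 5.3]
finger_gap: 48.0
grasp_force: 51.7
```

>>> step_arm(series=[{"tx": 0,"ty": 0,"tz": -11,"rx": 0,"ry": 0,"rz": 0,"claw": 40},{"tx": 0,"ty": 0,"tz": -30,"rx": 0,"ry": 0,"rz": 0,"claw": 40},{"tx": 0,"ty": 0,"tz": -30,"rx": 0,"ry": 0,"rz": 0,"claw": 40},{"tx": -15,"ty": 0,"tz": -30,"rx": 0,"ry": 0,"rz": 0,"claw": 40},{"tx": -30,"ty": -5,"tz": -20,"rx": 0,"ry": 0,"rz": 0,"claw": 40},{"tx": -40,"ty": -7,"tz": 0,"rx": 0,"ry": 0,"rz": 0,"claw": 40},{"tx": -40,"ty": -7,"tz": 0,"rx": 0,"ry": 0,"rz": 0,"claw": 40},{"tx": -40,"ty": -7,"tz": 0,"rx": 0,"ry": 0,"rz": 0,"claw": 40},{"tx": -40,"ty": -7,"tz": 0,"rx": 0,"ry": 0,"rz": 0,"claw": 40},{"tx": -40,"ty": -7,"tz": 0,"rx": 0,"ry": 0,"rz": 0,"claw": 40},{"tx": -28.5,"ty": 0,"tz": 0,"rx": 0,"ry": 0,"rz": 0,"claw": 40},{"tx": 0,"ty": 0,"tz": 0,"rx": 0,"ry": 0,"rz": 0,"claw": 40},{"tx": 0,"ty": 0,"tz": 0,"rx": 0,"ry": 0,"rz": 0,"claw": 40}], newtons=50)

```text
time: 15.45
position: [514.5, -290.7, 129.5]
tool_rot: [-3.141, -0.001, 1.569]
contact_force: [0.3, 0.5, -1.1]
finger_gap: 47.5
grasp_force: 51.8
```

```bash
python3 - <<'E'
from h import *
c=cam("wrist"); p=pose()[0]; print(p.round(1),env.get_obs()["finger_gap"]); print(lens(c,p[:2],p[2]+41), lens(c,(616,-288),71))
E
```

```text
[ 514.7 -289.9  129.6] 47.37170605468991
(0.884686347599604, 60, [513.9, -289.7, 170.6], np.float64(19.5), (321, 264)) (0.8448650519941943, 100, [616.6, -288.0, 71.0], np.float64(20.5), (446, 200))
```

>>> step_arm(series=[{"tx": 0,"ty": 0,"tz": 30,"rx": 0,"ry": 0,"rz": 0,"claw": 40},{"tx": 0,"ty": 0,"tz": 30,"rx": 0,"ry": 0,"rz": 0,"claw": 40},{"tx": 0,"ty": 0,"tz": 15,"rx": 0,"ry": 0,"rz": 0,"claw": 40},{"tx": 0,"ty": 0,"tz": 10,"rx": 0,"ry": 0,"rz": 0,"claw": 40},{"tx": 0,"ty": 0,"tz": 8,"rx": 0,"ry": 0,"rz": 0,"claw": 40},{"tx": 0,"ty": 0,"tz": 4,"rx": 0,"ry": 0,"rz": 0,"claw": 40},{"tx": 0,"ty": 0,"tz": 1,"rx": 0,"ry": 0,"rz": 0,"claw": 40},{"tx": 0,"ty": 0,"tz": 0,"rx": 0,"ry": 0,"rz": 0,"claw": 40},{"tx": 0,"ty": 0,"tz": 0,"rx": 0,"ry": 0,"rz": 0,"claw": 40}], newtons=50)

```text
time: 16.4
position: [515.6, -291.1, 33.1]
tool_rot: [3.14, 0.001, 1.571]
contact_force: [-0.5, 0.2, -1.4]
finger_gap: 48.0
grasp_force: 51.8
```

>>> step_arm(series=[{"tx": 0,"ty": 0,"tz": 1,"rx": 0,"ry": 0,"rz": 0,"claw": 40},{"tx": 0,"ty": 0,"tz": 0,"rx": 0,"ry": 0,"rz": 0,"claw": 54},{"tx": 0,"ty": 0,"tz": 0,"rx": 0,"ry": 0,"rz": 0,"claw": 60},{"tx": 0,"ty": 0,"tz": 0,"rx": 0,"ry": 0,"rz": 0,"claw": 64},{"tx": 0,"ty": 0,"tz": 0,"rx": 0,"ry": 0,"rz": 0,"claw": 64},{"tx": 0,"ty": 0,"tz": 0,"rx": 0,"ry": 0,"rz": 0,"claw": 64},{"tx": 0,"ty": 0,"tz": -10,"rx": 0,"ry": 0,"rz": 0,"claw": 64},{"tx": 0,"ty": 0,"tz": -39,"rx": 0,"ry": 0,"rz": 0,"claw": 64},{"tx": 0,"ty": 0,"tz": -40,"rx": 0,"ry": 0,"rz": 0,"claw": 64},{"tx": 0,"ty": 0,"tz": 0,"rx": 0,"ry": 0,"rz": 0,"claw": 64},{"tx": 0,"ty": 0,"tz": 0,"rx": 0,"ry": 0,"rz": 0,"claw": 64}], newtons=50)

```text
time: 17.5
position: [516.4, -291.5, 123.0]
tool_rot: [3.137, 0.003, 1.571]
contact_force: [0.7, -0.8, -0.7]
finger_gap: 64.2
grasp_force: 0.0
```

```bash
python3 - <<'E'
from h import *
c=cam("wrist"); p=pose()[0]; print(p.round(1)); print(lens(c,(515,-291),71), lens(c,(616,-288),71))
E
```

```text
[ 515.4 -290.8  120.9]
(0.9350142459952895, 80, [515.7, -290.2, 71.0], np.float64(19.6), (321, 204)) (0.8396722582057743, 60, [616.9, -288.3, 71.0], np.float64(21.2), (447, 202))
```

>>> step_arm(series=[{"tx": 20,"ty": 10,"tz": -30,"rx": 0,"ry": 0,"rz": 0,"claw": 75},{"tx": 37,"ty": 22,"tz": 0,"rx": 0,"ry": 0,"rz": 0,"claw": 75},{"tx": 37,"ty": 22,"tz": 0,"rx": 0,"ry": 0,"rz": 0,"claw": 75},{"tx": 37,"ty": 22,"tz": 0,"rx": 0,"ry": 0,"rz": 0,"claw": 75},{"tx": 37,"ty": 22,"tz": 0,"rx": 0,"ry": 0,"rz": 0,"claw": 75},{"tx": 37,"ty": 22,"tz": 0,"rx": 0,"ry": 0,"rz": 0,"claw": 75},{"tx": 37,"ty": 22,"tz": 0,"rx": 0,"ry": 0,"rz": 0,"claw": 75},{"tx": 37,"ty": 22,"tz": 0,"rx": 0,"ry": 0,"rz": 0,"claw": 75},{"tx": 4.5,"ty": 6,"tz": 0,"rx": 0,"ry": 0,"rz": 0,"claw": 75},{"tx": 0,"ty": 0,"tz": 0,"rx": 0,"ry": 0,"rz": 0,"claw": 75},{"tx": 0,"ty": 0,"tz": 0,"rx": 0,"ry": 0,"rz": 0,"claw": 75}], newtons=50)

```text
time: 18.65
position: [684.0, -7.8, 148.6]
tool_rot: [-3.139, 0.0, 1.57]
contact_force: [-0.7, -0.3, 0.3]
finger_gap: 74.8
grasp_force: 0.0
```

```bash
python3 - <<'E'
from h import *
c=cam("wrist"); p=pose()[0]; print(p.round(1), env.get_obs()["joints"].round(2)); print(lens(c,(685,-7)));cv2.imwrite("pics/w7.png",c["img"])
E
```

```text
[684.   -8.3 149.1] [-0.11  0.48  0.51  1.6  -0.    1.46]
(0.9347439738115816, 60, [684.0, -6.7, 50.0], np.float64(20.1), (322, 190))
```

View pics/w7.png

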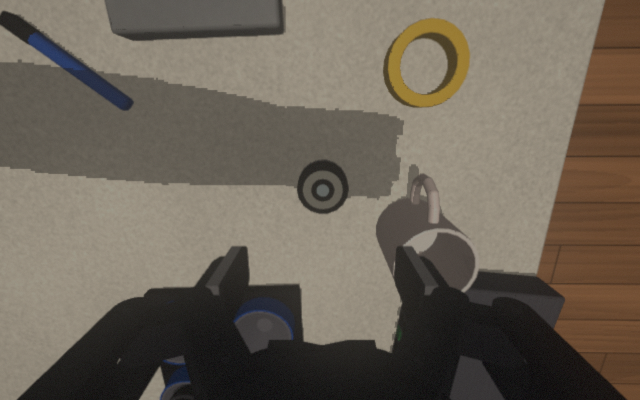

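Lens at (322,190), mug at about (410,225) with its handle towards +y. I'll turn the tool -90 degrees so the fingers close along y, clear of the mug.

>>> step_arm(series=[{"tx": 0,"ty": 0,"tz": 0,"rx": 0,"ry": 0,"rz": -1.5,"claw": 75},{"tx": 0,"ty": 0,"tz": 0,"rx": 0,"ry": 0,"rz": -1.5,"claw": 75},{"tx": 0,"ty": 0,"tz": 0,"rx": 0,"ry": 0,"rz": -1.5,"claw": 75},{"tx": 0,"ty": 0,"tz": 0,"rx": 0,"ry": 0,"rz": -1.5,"claw": 75},{"tx": 0,"ty": 0,"tz": 0,"rx": 0,"ry": 0,"rz": -1.5,"claw": 75},{"tx": 0,"ty": 0,"tz": 0,"rx": 0,"ry": 0,"rz": -1.5,"claw": 75},{"tx": 0,"ty": 0,"tz": 0,"rx": 0,"ry": 0,"rz": -1.5,"claw": 75},{"tx": 0,"ty": 0,"tz": 0,"rx": 0,"ry": 0,"rz": -1.5,"claw": 75},{"tx": 0,"ty": 0,"tz": 0,"rx": 0,"ry": 0,"rz": -1.5,"claw": 75},{"tx": 0,"ty": 0,"tz": 0,"rx": 0,"ry": 0,"rz": -1.5,"claw": 75},{"tx": 0,"ty": 0,"tz": 0,"rx": 0,"ry": 0,"rz": -1.5,"claw": 75},{"tx": 0,"ty": 0,"tz": 0,"rx": 0,"ry": 0,"rz": -1.5,"claw": 75},{"tx": 0,"ty": 0,"tz": 20,"rx": 0,"ry": 0,"rz": 0,"claw": 75},{"tx": 0,"ty": 0,"tz": 10,"rx": 0,"ry": 0,"rz": 0,"claw": 75},{"tx": 0,"ty": 0,"tz": 0,"rx": 0,"ry": 0,"rz": 0,"claw": 75},{"tx": 0,"ty": 0,"tz": 0,"rx": 0,"ry": 0,"rz": 0,"claw": 75}], newtons=50)

```text
time: 20.3
position: [684.3, -7.8, 119.7]
tool_rot: [3.142, -0.001, 3.14]
contact_force: [0.4, 0.8, -0.4]
finger_gap: 74.9
grasp_force: 0.0
```

```bash
python3 - <<'E'
from h import *
c=cam("wrist"); p=pose()[0]; print(p.round(1), env.get_obs()["tool_rot"].round(3)); print(lens(c,(685,-7)))
E
```

```text
[684.9  -7.6 120.5] [-3.142  0.     3.141]
(0.9259882341852438, 80, [684.0, -6.7, 50.0], np.float64(20.7), (323, 200))
```

Consistent with (684,-7). Going down 111 and gripping.

>>> step_arm(series=[{"tx": 1,"ty": 0.5,"tz": 30,"rx": 0,"ry": 0,"rz": 0,"claw": 75},{"tx": 0,"ty": 0,"tz": 30,"rx": 0,"ry": 0,"rz": 0,"claw": 75},{"tx": 0,"ty": 0,"tz": 25,"rx": 0,"ry": 0,"rz": 0,"claw": 75},{"tx": 0,"ty": 0,"tz": 15,"rx": 0,"ry": 0,"rz": 0,"claw": 75},{"tx": 0,"ty": 0,"tz": 11,"rx": 0,"ry": 0,"rz": 0,"claw": 75},{"tx": 0,"ty": 0,"tz": 0,"rx": 0,"ry": 0,"rz": 0,"claw": 75},{"tx": 0,"ty": 0,"tz": 0,"rx": 0,"ry": 0,"rz": 0,"claw": 75},{"tx": 0,"ty": 0,"tz": 0,"rx": 0,"ry": 0,"rz": 0,"claw": 60},{"tx": 0,"ty": 0,"tz": 0,"rx": 0,"ry": 0,"rz": 0,"claw": 54},{"tx": 0,"ty": 0,"tz": 0,"rx": 0,"ry": 0,"rz": 0,"claw": 50},{"tx": 0,"ty": 0,"tz": 0,"rx": 0,"ry": 0,"rz": 0,"claw": 44},{"tx": 0,"ty": 0,"tz": 0,"rx": 0,"ry": 0,"rz": 0,"claw": 40},{"tx": 0,"ty": 0,"tz": 0,"rx": 0,"ry": 0,"rz": 0,"claw": 40},{"tx": 0,"ty": 0,"tz": 0,"rx": 0,"ry": 0,"rz": 0,"claw": 40}], newtons=50)

```text
time: 21.75
position: [685.3, -6.5, 10.7]
tool_rot: [-3.142, 0.003, -3.142]
contact_force: [1.2, 0.2, 5.8]
finger_gap: 47.7
grasp_force: 52.0
```

>>> step_arm(series=[{"tx": 0,"ty": 0,"tz": -11,"rx": 0,"ry": 0,"rz": 0,"claw": 40},{"tx": 0,"ty": 0,"tz": -30,"rx": 0,"ry": 0,"rz": 0,"claw": 40},{"tx": 0,"ty": 0,"tz": -30,"rx": 0,"ry": 0,"rz": 0,"claw": 40},{"tx": 5,"ty": -5,"tz": -30,"rx": 0,"ry": 0,"rz": 0,"claw": 40},{"tx": 12,"ty": -26,"tz": -20,"rx": 0,"ry": 0,"rz": 0,"claw": 40},{"tx": 15,"ty": -35,"tz": 0,"rx": 0,"ry": 0,"rz": 0,"claw": 40},{"tx": 15,"ty": -35,"tz": 0,"rx": 0,"ry": 0,"rz": 0,"claw": 40},{"tx": 15,"ty": -35,"tz": 0,"rx": 0,"ry": 0,"rz": 0,"claw": 40},{"tx": 10,"ty": -30,"tz": 0,"rx": 0,"ry": 0,"rz": 0,"claw": 40},{"tx": 0,"ty": -15,"tz": 0,"rx": 0,"ry": 0,"rz": 0,"claw": 40},{"tx": 0,"ty": 0,"tz": 0,"rx": 0,"ry": 0,"rz": 0,"claw": 40},{"tx": 0,"ty": 0,"tz": 0,"rx": 0,"ry": 0,"rz": 0,"claw": 40}], newtons=50)

```text
time: 22.95
position: [611.9, -186.7, 129.4]
tool_rot: [3.14, -0.001, 3.142]
contact_force: [0.1, 1.0, -2.0]
finger_gap: 47.8
grasp_force: 51.9
```

```bash
python3 - <<'E'
from h import *
c=cam("wrist"); p=pose()[0]; print(p.round(1),env.get_obs()["finger_gap"]); print(lens(c,p[:2],p[2]+41), lens(c,(616,-288),71), lens(c,(515,-290),71))
E
```

```text
[ 612.1 -186.2  129.5] 47.79360476853409
(0.8860633218314159, 70, [609.8, -187.1, 170.5], np.float64(22.2), (321, 263)) (0.8328465252664708, 70, [616.3, -288.8, 71.0], np.float64(22.6), (198, 210)) (0.8409372379310119, 110, [515.1, -290.6, 71.0], np.float64(20.7), (179, 78))
```

>>> step_arm(series=[{"tx": 0,"ty": 0,"tz": 30,"rx": 0,"ry": 0,"rz": 0,"claw": 40},{"tx": 0,"ty": 0,"tz": 30,"rx": 0,"ry": 0,"rz": 0,"claw": 40},{"tx": 0,"ty": 0,"tz": 15,"rx": 0,"ry": 0,"rz": 0,"claw": 40},{"tx": 0,"ty": 0,"tz": 10,"rx": 0,"ry": 0,"rz": 0,"claw": 40},{"tx": 0,"ty": 0,"tz": 8,"rx": 0,"ry": 0,"rz": 0,"claw": 40},{"tx": 0,"ty": 0,"tz": 4,"rx": 0,"ry": 0,"rz": 0,"claw": 40},{"tx": 0,"ty": 0,"tz": 2,"rx": 0,"ry": 0,"rz": 0,"claw": 40},{"tx": 0,"ty": 0,"tz": 0,"rx": 0,"ry": 0,"rz": 0,"claw": 40},{"tx": 0,"ty": 0,"tz": 0,"rx": 0,"ry": 0,"rz": 0,"claw": 40},{"tx": 0,"ty": 0,"tz": 0,"rx": 0,"ry": 0,"rz": 0,"claw": 54},{"tx": 0,"ty": 0,"tz": 0,"rx": 0,"ry": 0,"rz": 0,"claw": 60},{"tx": 0,"ty": 0,"tz": 0,"rx": 0,"ry": 0,"rz": 0,"claw": 64},{"tx": 0,"ty": 0,"tz": 0,"rx": 0,"ry": 0,"rz": 0,"claw": 64},{"tx": 0,"ty": 0,"tz": 0,"rx": 0,"ry": 0,"rz": 0,"claw": 64},{"tx": 0,"ty": 0,"tz": -10,"rx": 0,"ry": 0,"rz": 0,"claw": 64},{"tx": 0,"ty": 0,"tz": -39,"rx": 0,"ry": 0,"rz": 0,"claw": 64},{"tx": 0,"ty": 0,"tz": -40,"rx": 0,"ry": 0,"rz": 0,"claw": 64},{"tx": 0,"ty": 0,"tz": -30,"rx": 0,"ry": 0,"rz": 0,"claw": 64},{"tx": 0,"ty": 0,"tz": 0,"rx": 0,"ry": 0,"rz": 0,"claw": 64},{"tx": 0,"ty": 0,"tz": 0,"rx": 0,"ry": 0,"rz": 0,"claw": 64}], newtons=50)

```text
time: 25.0
position: [613.1, -187.9, 152.2]
tool_rot: [-3.14, 0.004, -3.142]
contact_force: [-0.7, -0.3, 0.8]
finger_gap: 63.9
grasp_force: 0.0
```

```bash
python3 - <<'E'
from h import *
c=cam("wrist"); p=pose()[0]; print(p.round(1)); print(lens(c,(612,-187),71), lens(c,(616,-288),71), lens(c,(515,-290),71))
s=cam("side");cv2.imwrite("pics/s8.png",cv2.resize(s["img"][225:325,260:400],None,fx=4,fy=4,interpolation=cv2.INTER_CUBIC))
E
```

```text
[ 612.1 -187.5  150.2]
(0.9339893029629946, 70, [612.3, -187.4, 71.0], np.float64(20.8), (323, 196)) (0.8474636599420098, 100, [616.2, -288.7, 71.0], np.float64(21.6), (210, 200)) (0.8465943249790425, 80, [514.9, -290.3, 71.0], np.float64(20.9), (194, 79))
```

View pics/s8.png

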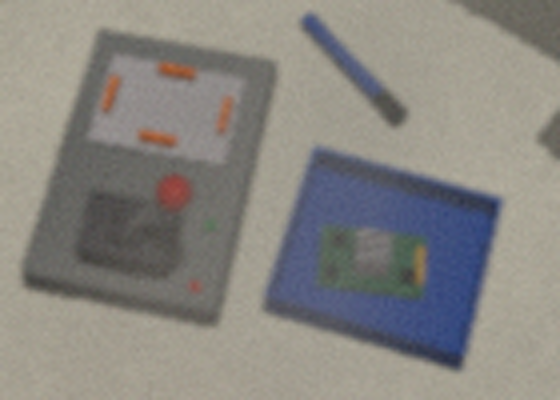

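All three are seated. In the crop the board lies in the tray with its heat sink at (375,248), the stops are at (110,93), (225,115), (177,71) and (157,138), and the red knob is at (173,192), leaning towards the robot.

```bash
python3 - <<'E'
from h import *
s=cam("side"); f=lambda L:[(260+u/4,225+v/4) for u,v in L]
print("sink",onplane(s,f([(375,246)]),34).round())
st=onplane(s,f([(110,93),(225,115),(177,71),(157,138)]),43); print("stops",st.round(),st.mean(0).round())
d=st[0]-st[1]; print(np.degrees(np.arctan2(d[1],d[0])))
b=onplane(s,f([(320,225),(428,240),(424,298),(320,285)]),8); print("board",b.round()); d=b[0]-b[1]; print(np.degrees(np.arctan2(d[1],d[0])))
t=onplane(s,f([(316,150),(500,198),(463,350),(268,300)]),30); print("tray",t.round())
E
```

```text
sink [[388. 273.  34.]]
stops [[615. 201.  43.]
 [522. 198.  43.]
 [569. 168.  43.]
 [568. 230.  43.]] [569. 199.  43.]
1.8638291538998077
board [[433. 253.   8.]
 [351. 245.   8.]
 [346. 292.   8.]
 [422. 301.   8.]]
5.598650430127789
tray [[448. 203.  30.]
 [304. 209.  30.]
 [312. 334.  30.]
 [455. 332.  30.]]
```

>>> step_arm(series=[{"tx": 20,"ty": 20,"tz": -10,"rx": 0,"ry": 0,"rz": 0,"claw": 64},{"tx": 20,"ty": 40,"tz": -10,"rx": 0,"ry": 0,"rz": 0,"claw": 64},{"tx": 20,"ty": 40,"tz": 0,"rx": 0,"ry": 0,"rz": 0,"claw": 64},{"tx": 20,"ty": 40,"tz": 0,"rx": 0,"ry": 0,"rz": 0,"claw": 64},{"tx": 20,"ty": 40,"tz": 0,"rx": 0,"ry": 0,"rz": 0,"claw": 64},{"tx": 20,"ty": 40,"tz": 0,"rx": 0,"ry": 0,"rz": 0,"claw": 64},{"tx": 20,"ty": 40,"tz": 0,"rx": 0,"ry": 0,"rz": 0,"claw": 64},{"tx": 20,"ty": 40,"tz": 0,"rx": 0,"ry": 0,"rz": 0,"claw": 64},{"tx": 20,"ty": 40,"tz": 0,"rx": 0,"ry": 0,"rz": 0,"claw": 64},{"tx": 20,"ty": 40,"tz": 0,"rx": 0,"ry": 0,"rz": 0,"claw": 64},{"tx": 20,"ty": 40,"tz": 0,"rx": 0,"ry": 0,"rz": 0,"claw": 64},{"tx": 4,"ty": 40,"tz": 0,"rx": 0,"ry": 0,"rz": 0,"claw": 64},{"tx": 0,"ty": 0,"tz": 0,"rx": 0,"ry": 0,"rz": 0,"claw": 64},{"tx": 0,"ty": 0,"tz": 0,"rx": 0,"ry": 0,"rz": 0,"claw": 64},{"tx": 0,"ty": 0,"tz": 0,"rx": 0,"ry": 0,"rz": 0,"claw": 64}], newtons=50)

```text
time: 26.65
position: [387.7, 271.4, 169.0]
tool_rot: [-3.14, -0.002, 3.141]
contact_force: [0.3, 0.7, 0.4]
finger_gap: 64.0
grasp_force: 0.0
```

```bash
python3 - <<'E'
from h import *
c=cam("wrist"); p=pose()[0]; print(p.round(1), env.get_obs()["joints"].round(2))
cv2.imwrite("pics/w9.png",c["img"])
m=cv2.inRange(cv2.cvtColor(c["img"],cv2.COLOR_BGR2HSV),(40,70,30),(85,255,255)); m=cv2.morphologyEx(m,cv2.MORPH_CLOSE,np.ones((9,9)))
ct=max(cv2.findContours(m,cv2.RETR_EXTERNAL,cv2.CHAIN_APPROX_NONE)[0],key=cv2.contourArea)
P=onplane(c,ct.reshape(-1,2),8)[:,:2].astype(np.float32); print("board rect",cv2.minAreaRect(P))
m=cv2.inRange(cv2.cvtColor(c["img"],cv2.COLOR_BGR2HSV),(105,100,30),(130,255,255)); ct=max(cv2.findContours(m,cv2.RETR_EXTERNAL,cv2.CHAIN_APPROX_NONE)[0],key=cv2.contourArea)
print("tray rect",cv2.minAreaRect(onplane(c,ct.reshape(-1,2),30)[:,:2].astype(np.float32)))
E
```

```text
[388.  271.3 169.3] [ 0.47 -0.09 -0.11  1.56 -0.    0.47]
board rect ((388.8798828125, 271.4882507324219), (78.04222106933594, 48.754066467285156), 7.32984733581543)
tray rect ((380.13800048828125, 267.4578552246094), (128.47137451171875, 147.66854858398438), 86.71404266357422)
```

View pics/w9.png

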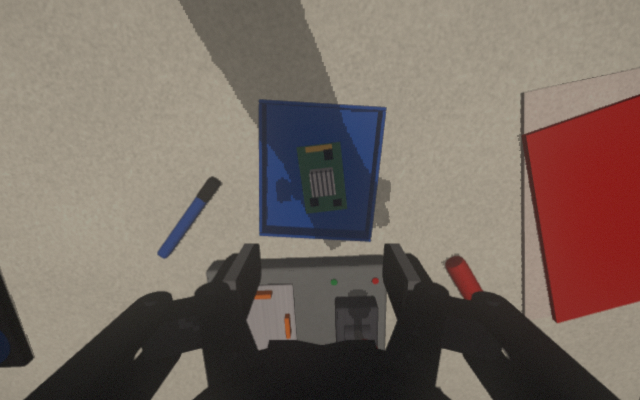

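The board is at (388.9,271.5), turned 7.3 degrees, with the heat sink at (322,183) in the middle and free space around it. Picking it by the sink.

>>> step_arm(series=[{"tx": -1,"ty": -1,"tz": 20,"rx": 0,"ry": 0,"rz": -1.46,"claw": 52},{"tx": 0,"ty": 0,"tz": 35,"rx": 0,"ry": 0,"rz": 0,"claw": 52},{"tx": 0,"ty": 0,"tz": 35,"rx": 0,"ry": 0,"rz": 0,"claw": 52},{"tx": 0,"ty": 0,"tz": 30,"rx": 0,"ry": 0,"rz": 0,"claw": 52},{"tx": 0,"ty": 0,"tz": 20,"rx": 0,"ry": 0,"rz": 0,"claw": 52},{"tx": 0,"ty": 0,"tz": 12,"rx": 0,"ry": 0,"rz": 0,"claw": 52},{"tx": 0,"ty": 0,"tz": 4,"rx": 0,"ry": 0,"rz": 0,"claw": 52},{"tx": 0,"ty": 0,"tz": 0,"rx": 0,"ry": 0,"rz": 0,"claw": 52},{"tx": 0,"ty": 0,"tz": 0,"rx": 0,"ry": 0,"rz": 0,"claw": 52},{"tx": 0,"ty": 0,"tz": 0,"rx": 0,"ry": 0,"rz": 0,"claw": 36},{"tx": 0,"ty": 0,"tz": 0,"rx": 0,"ry": 0,"rz": 0,"claw": 28},{"tx": 0,"ty": 0,"tz": 0,"rx": 0,"ry": 0,"rz": 0,"claw": 20},{"tx": 0,"ty": 0,"tz": 0,"rx": 0,"ry": 0,"rz": 0,"claw": 18},{"tx": 0,"ty": 0,"tz": 0,"rx": 0,"ry": 0,"rz": 0,"claw": 18},{"tx": 0,"ty": 0,"tz": 0,"rx": 0,"ry": 0,"rz": 0,"claw": 18},{"tx": 0,"ty": 0,"tz": 0,"rx": 0,"ry": 0,"rz": 0,"claw": 18}], newtons=50)

```text
time: 28.3
position: [388.9, 271.5, 14.0]
tool_rot: [-3.142, -0.0, -3.014]
contact_force: [0.1, 0.6, 0.8]
finger_gap: 17.9
grasp_force: 0.0
```

```bash
python3 - <<'E'
from h import *
c=cam("wrist"); s=cam("side"); p,R=pose(); print(p.round(1),env.get_obs()["finger_gap"])
print("tcp px",proj(c,[p,p+[0,0,19]]), "sink top px",proj(c,[[388.9,271.5,34]]))
m=cv2.inRange(cv2.cvtColor(c["img"],cv2.COLOR_BGR2HSV),(40,70,30),(85,255,255)); m=cv2.morphologyEx(m,cv2.MORPH_CLOSE,np.ones((9,9)))
ct=max(cv2.findContours(m,cv2.RETR_EXTERNAL,cv2.CHAIN_APPROX_NONE)[0],key=cv2.contourArea)
print("board rect",cv2.minAreaRect(onplane(c,ct.reshape(-1,2),8)[:,:2].astype(np.float32)))
cv2.imwrite("pics/w10.png",np.vstack([c["img"][80:380,120:520],cv2.resize(s["img"][225:325,300:433],(400,300),interpolation=cv2.INTER_CUBIC)]))
E
```

```text
[388.9 271.5  14. ] 17.862581478796464
tcp px [[321.84727356 233.54644291]
 [321.87739957 247.02898963]] sink top px [[321.9228036  247.79190782]]
board rect ((375.34832763671875, 269.9510498046875), (52.00120162963867, 49.388031005859375), 7.28847599029541)
```

View pics/w10.png

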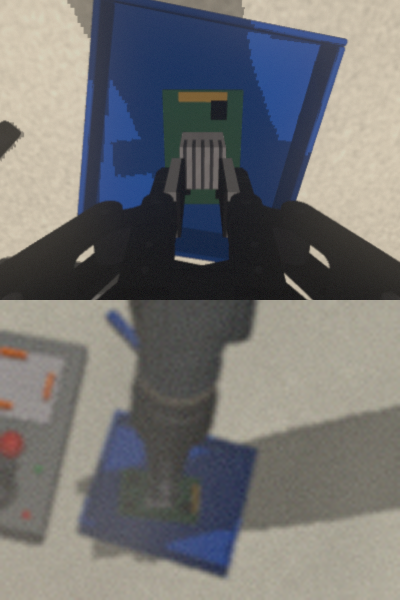

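The fingers are on both sides of the sink (crop (182..222,150)) and seem just short of touching. I'll close further.

>>> step_arm(series=[{"tx": 0,"ty": 0,"tz": 0,"rx": 0,"ry": 0,"rz": 0,"claw": 10},{"tx": 0,"ty": 0,"tz": 0,"rx": 0,"ry": 0,"rz": 0,"claw": 4},{"tx": 0,"ty": 0,"tz": 0,"rx": 0,"ry": 0,"rz": 0,"claw": 0},{"tx": 0,"ty": 0,"tz": 0,"rx": 0,"ry": 0,"rz": 0,"claw": 0},{"tx": 0,"ty": 0,"tz": 0,"rx": 0,"ry": 0,"rz": 0,"claw": 0}], newtons=40)

```text
time: 28.9
position: [389.0, 271.5, 14.0]
tool_rot: [3.142, 0.0, -3.014]
contact_force: [-0.1, 0.2, 0.9]
finger_gap: 0.1
grasp_force: 0.0
```

The fingers shut to 0 without touching, which fits the earlier slips: the real pad ends stand some 20-28 mm behind the nominal TCP. I'll open and go down in small steps, watching the force.

>>> step_arm(series=[{"tx": 0,"ty": 0,"tz": 0,"rx": 0,"ry": 0,"rz": 0,"claw": 52},{"tx": 0,"ty": 0,"tz": 0,"rx": 0,"ry": 0,"rz": 0,"claw": 52},{"tx": 0,"ty": 0,"tz": 0,"rx": 0,"ry": 0,"rz": 0,"claw": 52},{"tx": 0,"ty": 0,"tz": 0,"rx": 0,"ry": 0,"rz": 0,"claw": 52},{"tx": 0,"ty": 0,"tz": 0,"rx": 0,"ry": 0,"rz": 0,"claw": 52},{"tx": 0,"ty": 0,"tz": 2,"rx": 0,"ry": 0,"rz": 0,"claw": 52},{"tx": 0,"ty": 0,"tz": 2,"rx": 0,"ry": 0,"rz": 0,"claw": 52},{"tx": 0,"ty": 0,"tz": 0,"rx": 0,"ry": 0,"rz": 0,"claw": 52},{"tx": 0,"ty": 0,"tz": 0,"rx": 0,"ry": 0,"rz": 0,"claw": 52}], newtons=40)

```text
time: 29.8
position: [388.8, 271.4, 9.8]
tool_rot: [-3.141, -0.0, -3.014]
contact_force: [-0.4, 0.1, -0.1]
finger_gap: 52.1
grasp_force: 0.0
```

```bash
python3 - <<'E'
from h import *
c=cam("wrist"); p,R=pose(); print(p.round(1),env.get_obs()["finger_gap"],env.get_obs()["contact_force"].round(1))
cv2.imwrite("pics/w11.png",cv2.resize(c["img"][180:320,220:420],None,fx=4,fy=4,interpolation=cv2.INTER_CUBIC))
# predicted pixel of finger inner edge tip -x corner for tips at various distance behind TCP
for b in (0,7,13,20,27,34): print(b,proj(c,[p+R@[11,26,-b],p+R@[11,-26,-b],p+R@[-11,26,-b]]).round(0).tolist())
E
```

```text
[388.9 271.4   9.9] 52.325621958049574 [ 0.5  0.2 -0.4]
0 [[364.0, 217.0], [280.0, 217.0], [362.0, 249.0]]
7 [[365.0, 222.0], [279.0, 222.0], [364.0, 255.0]]
13 [[367.0, 225.0], [277.0, 225.0], [365.0, 259.0]]
20 [[369.0, 230.0], [275.0, 230.0], [367.0, 265.0]]
27 [[371.0, 235.0], [273.0, 235.0], [369.0, 272.0]]
34 [[373.0, 241.0], [271.0, 241.0], [371.0, 279.0]]
```

View pics/w11.png

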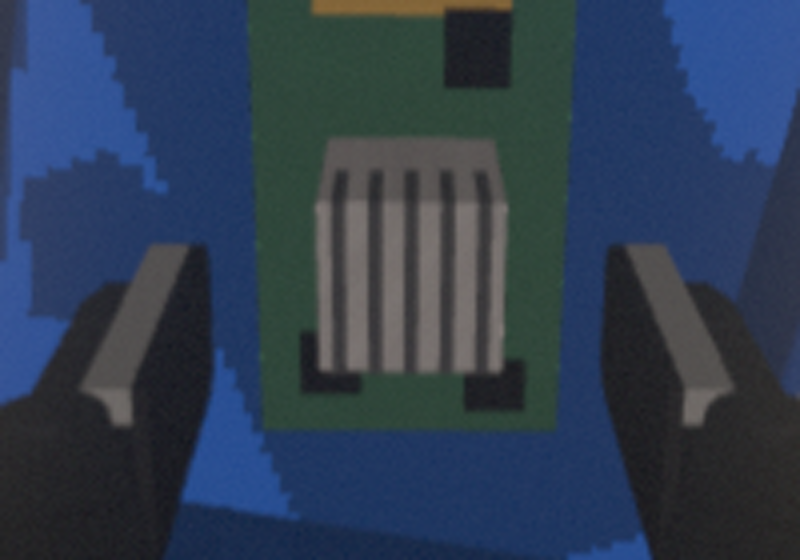

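The fingertips' inner corners lie at full-frame (272,241) and (372,241), which puts them about 30 mm behind the nominal TCP (z about 40) while the sink top is at 34. So I go down 17 mm more and grip.

>>> step_arm(series=[{"tx": 0,"ty": 0,"tz": 5,"rx": 0,"ry": 0,"rz": 0,"claw": 52},{"tx": 0,"ty": 0,"tz": 5,"rx": 0,"ry": 0,"rz": 0,"claw": 52},{"tx": 0,"ty": 0,"tz": 4,"rx": 0,"ry": 0,"rz": 0,"claw": 52},{"tx": 0,"ty": 0,"tz": 3,"rx": 0,"ry": 0,"rz": 0,"claw": 52},{"tx": 0,"ty": 0,"tz": 0,"rx": 0,"ry": 0,"rz": 0,"claw": 52},{"tx": 0,"ty": 0,"tz": 0,"rx": 0,"ry": 0,"rz": 0,"claw": 40},{"tx": 0,"ty": 0,"tz": 0,"rx": 0,"ry": 0,"rz": 0,"claw": 32},{"tx": 0,"ty": 0,"tz": 0,"rx": 0,"ry": 0,"rz": 0,"claw": 26},{"tx": 0,"ty": 0,"tz": 0,"rx": 0,"ry": 0,"rz": 0,"claw": 20},{"tx": 0,"ty": 0,"tz": 0,"rx": 0,"ry": 0,"rz": 0,"claw": 15},{"tx": 0,"ty": 0,"tz": 0,"rx": 0,"ry": 0,"rz": 0,"claw": 15},{"tx": 0,"ty": 0,"tz": 0,"rx": 0,"ry": 0,"rz": 0,"claw": 15}], newtons=50)

```text
time: 31.05
position: [389.4, 271.7, -6.5]
tool_rot: [3.141, 0.001, -3.014]
contact_force: [-0.0, -0.4, 3.2]
finger_gap: 24.8
grasp_force: 51.5
```

>>> step_arm(series=[{"tx": 0,"ty": 0,"tz": -7,"rx": 0,"ry": 0,"rz": 0,"claw": 15},{"tx": 0,"ty": 0,"tz": -20,"rx": 0,"ry": 0,"rz": 0,"claw": 15},{"tx": 0,"ty": 0,"tz": -35,"rx": 0,"ry": 0,"rz": 0,"claw": 15},{"tx": 0,"ty": 0,"tz": -35,"rx": 0,"ry": 0,"rz": 0,"claw": 15},{"tx": 0,"ty": 0,"tz": -35,"rx": 0,"ry": 0,"rz": 0,"claw": 15},{"tx": 0,"ty": 0,"tz": -35,"rx": 0,"ry": 0,"rz": 0,"claw": 15},{"tx": -10,"ty": -5,"tz": -30,"rx": 0,"ry": 0,"rz": 0,"claw": 15},{"tx": -30,"ty": -13,"tz": -10,"rx": 0,"ry": 0,"rz": 0,"claw": 15},{"tx": -35,"ty": -15,"tz": 0,"rx": 0,"ry": 0,"rz": 0,"claw": 15},{"tx": -35,"ty": -15,"tz": 0,"rx": 0,"ry": 0,"rz": 0,"claw": 15},{"tx": -35,"ty": -15,"tz": 0,"rx": 0,"ry": 0,"rz": 0,"claw": 15},{"tx": -35,"ty": -15,"tz": 0,"rx": 0,"ry": 0,"rz": 0,"claw": 15},{"tx": -35,"ty": -15,"tz": 0,"rx": 0,"ry": 0,"rz": 0,"claw": 15},{"tx": -25,"ty": -11,"tz": 0,"rx": 0,"ry": 0,"rz": 0,"claw": 15},{"tx": 0,"ty": 0,"tz": 0,"rx": 0,"ry": 0,"rz": 0,"claw": 15},{"tx": 0,"ty": 0,"tz": 0,"rx": 0,"ry": 0,"rz": 0,"claw": 15},{"tx": 0,"ty": 0,"tz": 0,"rx": 0,"ry": 0,"rz": 0,"claw": 15}], newtons=50)

```text
time: 32.75
position: [639.3, 199.2, 200.1]
tool_rot: [3.141, -0.001, -3.014]
contact_force: [0.4, 0.0, -0.6]
finger_gap: 24.4
grasp_force: 51.0
```

```bash
python3 - <<'E'
from h import *
c=cam("wrist"); p,R=pose(); o=env.get_obs(); print(p.round(1),o["tool_rot"].round(3),o["finger_gap"])
cv2.imwrite("pics/w12.png",c["img"])
bl,_=blobs(c["img"],(3,130,120),(18,255,255),20)
for b in bl: print(b, onplane(c,[b[1]],44)[0].round(1))
hsv=cv2.cvtColor(c["img"],cv2.COLOR_BGR2HSV)
for nm,lo,hi,z in (("knob",(0,150,80),(3,255,255),122),("knob",(176,150,80),(180,255,255),122)):
    for b in blobs(c["img"],lo,hi,60)[0]: print(nm,b,onplane(c,[b[1]],z)[0].round(1))
m=cv2.inRange(hsv,(40,70,30),(85,255,255)); m=cv2.morphologyEx(m,cv2.MORPH_CLOSE,np.ones((9,9)))
ct=max(cv2.findContours(m,cv2.RETR_EXTERNAL,cv2.CHAIN_APPROX_NONE)[0],key=cv2.contourArea)
P=onplane(c,ct.reshape(-1,2),p[2]+15); T=(P-p)@R; print("board in tool xy",cv2.minAreaRect(T[:,:2].astype(np.float32)),T.min(0),T.max(0))
E
```

```text
[639.3 199.4 200.6] [ 3.141 -0.    -3.013] 24.29973784634979
(np.int32(27), [331.8, 67.9], [323, 66, 19, 4]) [522.5 194.7  44. ]
(np.int32(31), [299.3, 113.3], [298, 104, 4, 21]) [571.3 166.2  44. ]
(np.int32(73), [104.3, 346.5], [99, 343, 15, 10]) [911.1 -66.2  44. ]
(np.int32(100), [75.6, 359.7], [71, 349, 9, 22]) [ 938.6 -107.    44. ]
(np.int32(126), [216.9, 372.4], [208, 361, 19, 23]) [938.   87.5  44. ]
(np.int32(28), [62.2, 368.8], [61, 363, 3, 14]) [ 957. -127.   44.]
knob (np.int32(748), [483.5, 80.3], [467, 65, 33, 32]) [526.7 313.5 122. ]
knob (np.int32(1782), [559.1, 112.0], [540, 69, 38, 86]) [542.5 380.8 122. ]
board in tool xy ((-85.217041015625, 60.86616516113281), (7.508914470672607, 22.073728561401367), 48.11058044433594) [-92.48100982  55.56495914 -14.99951136] [-75.14106187  70.28636513 -14.99737455]
```

```bash
python3 - <<'E'
from h import *
c=cam("wrist"); p,R=pose(); img=c["img"]; hsv=cv2.cvtColor(img,cv2.COLOR_BGR2HSV); print(p.round(1))
for b in blobs(img,(3,100,50),(20,255,255),8)[0]:
    P=onplane(c,[b[1]],44)[0]
    if 480<P[0]<660 and 130<P[1]<270: print(b,P.round(1))
for q in ([522,197],[612,200],[568,168],[567,230],[568,199]):
    u=proj(c,[[*q,44]])[0].round().astype(int); print(q,u,hsv[u[1],u[0]])
g=blobs(img,(40,60,15),(90,255,255),60)[0]
for b in g: print("green",b, (R.T@(onplane(c,[b[1]],p[2]+15)[0]-p)).round(1))
E
```

```text
[639.3 199.5 200.9]
(np.int32(199), [332.3, 69.5], [319, 65, 28, 10]) [524.1 195.6  44. ]
(np.int32(157), [299.7, 112.0], [297, 98, 7, 29]) [570.1 166.7  44. ]
(np.int32(173), [356.3, 117.6], [352, 104, 9, 28]) [568.  227.9  44. ]
(np.int32(149), [324.3, 157.1], [312, 154, 26, 7]) [614.8 199.2  44. ]
(np.int32(569), [321.0, 183.8], [295, 179, 54, 11]) [645.9 199.5  44. ]
[522, 197] [334  68] [ 11 170 120]
[612, 200] [325 155] [  9 160  99]
[568, 168] [301 110] [  9 162 118]
[567, 230] [358 117] [  9 174 116]
[568, 199] [330 114] [13 19 95]
green (np.int32(372), [327.6, 209.8], [310, 192, 45, 31]) [ 21.2   3.1 -15. ]
green (np.int32(69), [5.6, 238.6], [0, 236, 15, 7]) [   4.  -181.2  -15. ]
green (np.int32(136), [44.4, 250.9], [31, 245, 29, 13]) [  -3.9 -161.6  -15. ]
green (np.int32(225), [415.1, 361.0], [407, 348, 21, 22]) [-85.2  62.  -15. ]
```

```bash
python3 - <<'E'
from h import *
c=cam("wrist"); p,R=pose(); img=c["img"]; print(p.round(1))
# sink top pixels seen in w11 (TCP z 9.9, sink top 34 -> 24.1 behind TCP): tool coords
K=dict(c)
def tool(uv,b): return ((onplane(c,uv,p[2]+b)-p)@R).round(1)[:,:2].tolist()
print("sink -x/+x top edges in tool frame at w11", tool([(323,230.3),(323,273)],24.1))
# board far edge now: gray gradient profile along column band
print("strip",tool([(321,179),(321,190),(295,184),(349,184)],15))
col=img[165:215,300:316].mean((1)).round().astype(int); print([(165+i,*col[i]) for i in range(0,50,2)])
# target: delta in tool axes
a=np.radians(2.1); d=np.array([569.2,197.3,0])-[*p[:2],0]
yaw=np.pi+a; Rn=np.array([[np.cos(yaw),np.sin(yaw)],[np.sin(yaw),-np.cos(yaw)]])
print("delta in tool axes after turn",(Rn.T@d[:2]).round(1),"turn units",np.degrees(R[1,0]),Ro.from_matrix(R).as_euler('xyz',True))
E
```

```text
[639.4 199.5 201. ]
sink -x/+x top edges in tool frame at w11 [[12.6, 0.6], [-13.6, 0.6]]
strip [[39.0, -0.5], [32.8, -0.5], [36.2, -14.7], [36.1, 14.9]]
[(165, np.int64(68), np.int64(72), np.int64(74)), (167, np.int64(70), np.int64(74), np.int64(77)), (169, np.int64(71), np.int64(75), np.int64(78)), (171, np.int64(69), np.int64(73), np.int64(76)), (173, np.int64(69), np.int64(73), np.int64(76)), (175, np.int64(63), np.int64(68), np.int64(69)), (177, np.int64(49), np.int64(59), np.int64(50)), (179, np.int64(47), np.int64(73), np.int64(87)), (181, np.int64(48), np.int64(82), np.int64(104)), (183, np.int64(48), np.int64(83), np.int64(105)), (185, np.int64(48), np.int64(82), np.int64(103)), (187, np.int64(49), np.int64(82), np.int64(105)), (189, np.int64(48), np.int64(78), np.int64(94)), (191, np.int64(50), np.int64(62), np.int64(51)), (193, np.int64(50), np.int64(61), np.int64(49)), (195, np.int64(49), np.int64(61), np.int64(48)), (197, np.int64(49), np.int64(60), np.int64(48)), (199, np.int64(49), np.int64(61), np.int64(48)), (201, np.int64(49), np.int64(61), np.int64(48)), (203, np.int64(49), np.int64(61), np.int64(48)), (205, np.int64(49), np.int64(61), np.int64(48)), (207, np.int64(49), np.int64(61), np.int64(48)), (209, np.int64(48), np.int64(60), np.int64(47)), (211, np.int64(48), np.int64(60), np.int64(47)), (213, np.int64(48), np.int64(60), np.int64(47))]
delta in tool axes after turn [70.2  0.4] turn units -7.343456995511119 [ 1.79991712e+02  4.25313369e-02 -1.72636286e+02]
```

The held board is centred on the tool (its edge at 40.7 mm). The stage is at (569.2,197.3), turned 2.1 degrees. Moving over it and down.

>>> step_arm(series=[{"tx": 0,"ty": 0,"tz": 0,"rx": 0,"ry": 0,"rz": 1.05,"claw": 15},{"tx": 20,"ty": 0.4,"tz": 0,"rx": 0,"ry": 0,"rz": 0,"claw": 15},{"tx": 25,"ty": 0,"tz": 0,"rx": 0,"ry": 0,"rz": 0,"claw": 15},{"tx": 25,"ty": 0,"tz": 10,"rx": 0,"ry": 0,"rz": 0,"claw": 15},{"tx": 0,"ty": 0,"tz": 30,"rx": 0,"ry": 0,"rz": 0,"claw": 15},{"tx": 0,"ty": 0,"tz": 35,"rx": 0,"ry": 0,"rz": 0,"claw": 15},{"tx": 0,"ty": 0,"tz": 35,"rx": 0,"ry": 0,"rz": 0,"claw": 15},{"tx": 0,"ty": 0,"tz": 25,"rx": 0,"ry": 0,"rz": 0,"claw": 15},{"tx": 0,"ty": 0,"tz": 15,"rx": 0,"ry": 0,"rz": 0,"claw": 15},{"tx": 0,"ty": 0,"tz": 10,"rx": 0,"ry": 0,"rz": 0,"claw": 15},{"tx": 0,"ty": 0,"tz": 0,"rx": 0,"ry": 0,"rz": 0,"claw": 15},{"tx": 0,"ty": 0,"tz": 0,"rx": 0,"ry": 0,"rz": 0,"claw": 15},{"tx": 0,"ty": 0,"tz": 0,"rx": 0,"ry": 0,"rz": 0,"claw": 15}], newtons=50)

```text
time: 34.2
position: [571.9, 197.1, 42.1]
tool_rot: [3.141, 0.004, -3.106]
contact_force: [-0.0, 0.5, -1.4]
finger_gap: 24.8
grasp_force: 51.0
```

```bash
python3 - <<'E'
from h import *
c=cam("wrist"); p,R=pose(); o=env.get_obs(); img=c["img"]; print(p.round(1),o["tool_rot"].round(3),o["finger_gap"],o["contact_force"].round(1))
for b in blobs(img,(3,100,50),(20,255,255),30)[0]:
    x,y,w,h=b[2]; print(b, onplane(c,[b[1]],44)[0].round(1), "tool at board top",(R.T@(onplane(c,[b[1]],p[2]+15)[0]-p)).round(1)[:2])
E
```

```text
[571.8 197.   42. ] [ 3.141e+00  3.000e-03 -3.106e+00] 24.657155721007456 [ 0.6  0.6 -1.4]
(np.int32(601), [323.0, 156.6], [298, 151, 51, 12]) [522.8 195.9  44. ] tool at board top [51.   0.6]
(np.int32(573), [321.0, 183.8], [295, 179, 54, 11]) [539.  195.4  44. ] tool at board top [36.1 -0.5]
(np.int32(381), [632.0, 222.0], [622, 197, 18, 53]) [556.4 386.2  44. ] tool at board top [ 13.7 174.9]
(np.int32(405), [273.5, 227.1], [268, 205, 12, 46]) [567.8 166.8  44. ] tool at board top [ 10.5 -27.8]
(np.int32(520), [371.3, 227.2], [365, 204, 13, 49]) [565.7 227.6  44. ] tool at board top [10.4 28.4]
```

>>> step_arm(series=[{"tx": 2.8,"ty": 0,"tz": 2,"rx": 0,"ry": 0,"rz": 0,"claw": 15},{"tx": 0,"ty": 0,"tz": 4,"rx": 0,"ry": 0,"rz": 0,"claw": 15},{"tx": 0,"ty": 0,"tz": 3,"rx": 0,"ry": 0,"rz": 0,"claw": 15},{"tx": 0,"ty": 0,"tz": 3,"rx": 0,"ry": 0,"rz": 0,"claw": 15},{"tx": 0,"ty": 0,"tz": 3,"rx": 0,"ry": 0,"rz": 0,"claw": 15},{"tx": 0,"ty": 0,"tz": 0,"rx": 0,"ry": 0,"rz": 0,"claw": 15},{"tx": 0,"ty": 0,"tz": 0,"rx": 0,"ry": 0,"rz": 0,"claw": 15},{"tx": 0,"ty": 0,"tz": 0,"rx": 0,"ry": 0,"rz": 0,"claw": 15}], newtons=50)

```text
time: 35.05
position: [567.6, 196.6, 25.1]
tool_rot: [3.142, 0.0, -3.106]
contact_force: [-0.4, 1.2, -0.9]
finger_gap: 24.8
grasp_force: 51.0
```

>>> step_arm(series=[{"tx": -1,"ty": 0,"tz": 1,"rx": 0,"ry": 0,"rz": 0,"claw": 15},{"tx": 0,"ty": 0,"tz": 1,"rx": 0,"ry": 0,"rz": 0,"claw": 15},{"tx": 0,"ty": 0,"tz": 0,"rx": 0,"ry": 0,"rz": 0,"claw": 15},{"tx": 0,"ty": 0,"tz": 0,"rx": 0,"ry": 0,"rz": 0,"claw": 15},{"tx": 0,"ty": 0,"tz": 0,"rx": 0,"ry": 0,"rz": 0,"claw": 15}], newtons=50)

```text
time: 35.55
position: [569.0, 196.7, 23.6]
tool_rot: [3.141, 0.001, -3.106]
contact_force: [-0.4, -0.4, 2.5]
finger_gap: 24.6
grasp_force: 51.3
```

>>> step_arm(series=[{"tx": 0,"ty": 0,"tz": 0,"rx": 0,"ry": 0,"rz": 0,"claw": 30},{"tx": 0,"ty": 0,"tz": 0,"rx": 0,"ry": 0,"rz": 0,"claw": 38},{"tx": 0,"ty": 0,"tz": 0,"rx": 0,"ry": 0,"rz": 0,"claw": 46},{"tx": 0,"ty": 0,"tz": 0,"rx": 0,"ry": 0,"rz": 0,"claw": 46},{"tx": 0,"ty": 0,"tz": 0,"rx": 0,"ry": 0,"rz": 0,"claw": 46},{"tx": 0,"ty": 0,"tz": -10,"rx": 0,"ry": 0,"rz": 0,"claw": 46},{"tx": 0,"ty": 0,"tz": -30,"rx": 0,"ry": 0,"rz": 0,"claw": 46},{"tx": 0,"ty": 0,"tz": -40,"rx": 0,"ry": 0,"rz": 0,"claw": 46},{"tx": 0,"ty": 0,"tz": -40,"rx": 0,"ry": 0,"rz": 0,"claw": 46},{"tx": 0,"ty": 0,"tz": -30,"rx": 0,"ry": 0,"rz": 0,"claw": 46},{"tx": 0,"ty": 0,"tz": 0,"rx": 0,"ry": 0,"rz": 0,"claw": 46},{"tx": 0,"ty": 0,"tz": 0,"rx": 0,"ry": 0,"rz": 0,"claw": 46},{"tx": 0,"ty": 0,"tz": 0,"rx": 0,"ry": 0,"rz": 0,"claw": 46}], newtons=50)

```text
time: 36.85
position: [567.8, 196.5, 171.8]
tool_rot: [-3.141, -0.002, -3.106]
contact_force: [-0.8, -0.6, -0.4]
finger_gap: 45.8
grasp_force: 0.0
```

```bash
python3 - <<'E'
from h import *
c=cam("wrist"); p,R=pose(); img=c["img"]; print(p.round(1)); cv2.imwrite("pics/w13.png",img)
for b in blobs(img,(3,100,50),(20,255,255),30)[0]: print(b, onplane(c,[b[1]],44)[0].round(1))
m=cv2.inRange(cv2.cvtColor(img,cv2.COLOR_BGR2HSV),(40,50,20),(88,255,255)); m[250:]=0; m=cv2.morphologyEx(m,cv2.MORPH_CLOSE,np.ones((7,7)))
ct=max(cv2.findContours(m,cv2.RETR_EXTERNAL,cv2.CHAIN_APPROX_NONE)[0],key=cv2.contourArea)
print("board",cv2.minAreaRect(onplane(c,ct.reshape(-1,2),38)[:,:2].astype(np.float32)))
for nm,lo,hi in (("knob",(0,150,60),(4,255,255)),("knob",(175,150,60),(180,255,255))):
    for b in blobs(img,lo,hi,60)[0]: print(nm,b,onplane(c,[b[1]],122)[0].round(1))
s=cam("side"); sc=cam("scene"); cv2.imwrite("pics/s13.png",s["img"]); 
for q in ((616,-288),(515,-290),(612,-187)): print("dock side", lens(s,q,71), "scene", lens(sc,q,71))
E
```

```text
[567.5 196.4 171.1]
(np.int32(456), [546.5, 144.6], [534, 114, 31, 68]) [518.5 420.7  44. ]
(np.int32(173), [322.8, 141.5], [308, 139, 30, 6]) [523.  195.9  44. ]
(np.int32(164), [321.5, 150.4], [308, 148, 28, 6]) [532.  194.9  44. ]
(np.int32(99), [462.3, 165.0], [457, 151, 13, 29]) [541.9 340.4  44. ]
(np.int32(34), [483.4, 176.9], [473, 167, 22, 15]) [553.6 364.4  44. ]
(np.int32(175), [351.7, 184.5], [349, 171, 7, 29]) [566.6 228.   44. ]
(np.int32(161), [293.6, 185.1], [291, 172, 6, 28]) [569.4 166.8  44. ]
(np.int32(77), [562.6, 191.0], [556, 183, 16, 16]) [565.9 449.9  44. ]
(np.int32(185), [322.9, 225.0], [310, 222, 27, 7]) [613.5 199.3  44. ]
(np.int32(54), [273.8, 318.4], [269, 310, 10, 19]) [737.6 144.   44. ]
board ((568.9431762695312, 196.39842224121094), (77.59374237060547, 47.74460983276367), 1.6677125692367554)
knob (np.int32(1795), [562.8, 157.3], [541, 115, 45, 84]) [520.9 375.8 122. ]
knob (np.int32(788), [477.8, 164.6], [461, 149, 34, 32]) [528.5 313.6 122. ]
dock side None scene None
dock side None scene None
dock side (0.7272468501901573, 90, [612.4, -188.3, 71.0], np.float64(23.2), (319, 156)) scene None
```

```bash
python3 - <<'E'
from h import *
s=cam("side"); c=cam("scene"); np.savez("ref.npz",s=s["img"],c=c["img"])
a=cv2.resize(s["img"][135:225,240:375],(540,360),interpolation=cv2.INTER_CUBIC); b=cv2.resize(c["img"][165:255,220:415],(540,240),interpolation=cv2.INTER_CUBIC)
cv2.imwrite("pics/chk.png",np.vstack([a,b]))
E
```

```text
(no output)
```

View pics/chk.png

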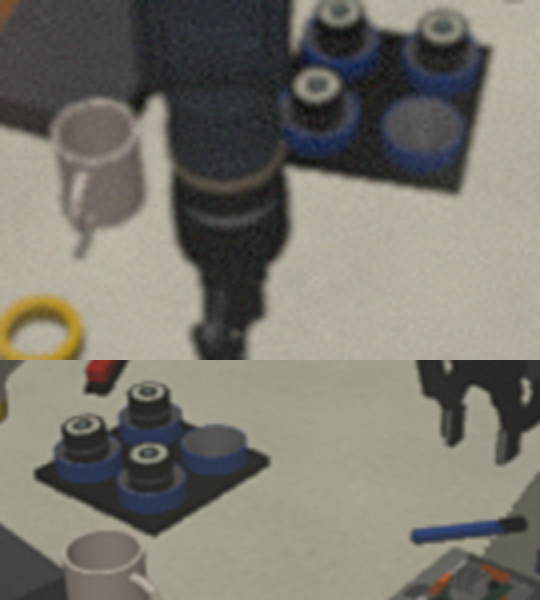

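All three cameras sit in their cups with lens up, and one cup is empty. The board lies between the stops, offset (0.7,-1.1). Now the lever: I go behind the knob at (528,313.6,122) with the fingers shut.

>>> step_arm(series=[{"tx": 25,"ty": 40,"tz": 0,"rx": 0,"ry": 0,"rz": 0,"claw": 20},{"tx": 25,"ty": 40,"tz": 0,"rx": 0,"ry": 0,"rz": 0,"claw": 0},{"tx": 26,"ty": 40,"tz": 0,"rx": 0,"ry": 0,"rz": 0,"claw": 0},{"tx": 0,"ty": 0,"tz": 0,"rx": 0,"ry": 0,"rz": 0,"claw": 0},{"tx": 0,"ty": 0,"tz": 0,"rx": 0,"ry": 0,"rz": 0,"claw": 0},{"tx": 0,"ty": 0,"tz": 30,"rx": 0,"ry": 0,"rz": 0,"claw": 0},{"tx": 0,"ty": 0,"tz": 30,"rx": 0,"ry": 0,"rz": 0,"claw": 0},{"tx": 0,"ty": 0,"tz": 21,"rx": 0,"ry": 0,"rz": 0,"claw": 0},{"tx": 0,"ty": 0,"tz": 0,"rx": 0,"ry": 0,"rz": 0,"claw": 0},{"tx": 0,"ty": 0,"tz": 0,"rx": 0,"ry": 0,"rz": 0,"claw": 0},{"tx": 0,"ty": 0,"tz": 0,"rx": 0,"ry": 0,"rz": 0,"claw": 0}], newtons=50)

```text
time: 38.2
position: [489.8, 313.8, 93.8]
tool_rot: [3.141, 0.003, -3.107]
contact_force: [0.5, -0.4, 0.8]
finger_gap: -0.1
grasp_force: 0.0
```

>>> step_arm(series=[{"tx": 0,"ty": 0,"tz": 4,"rx": 0,"ry": 0,"rz": 0,"claw": 0},{"tx": -10,"ty": 0,"tz": 0,"rx": 0,"ry": 0,"rz": 0,"claw": 0},{"tx": -10,"ty": 0,"tz": 0,"rx": 0,"ry": 0,"rz": 0,"claw": 0},{"tx": -10,"ty": 0,"tz": 0,"rx": 0,"ry": 0,"rz": 0,"claw": 0},{"tx": -10,"ty": 0,"tz": 0,"rx": 0,"ry": 0,"rz": 0,"claw": 0},{"tx": -10,"ty": 0,"tz": 0,"rx": 0,"ry": 0,"rz": 0,"claw": 0},{"tx": -10,"ty": 0,"tz": 0,"rx": 0,"ry": 0,"rz": 0,"claw": 0},{"tx": -10,"ty": 0,"tz": 0,"rx": 0,"ry": 0,"rz": 0,"claw": 0},{"tx": -8,"ty": 0,"tz": 0,"rx": 0,"ry": 0,"rz": 0,"claw": 0},{"tx": -5,"ty": 0,"tz": 0,"rx": 0,"ry": 0,"rz": 0,"claw": 0},{"tx": -3,"ty": 0,"tz": 0,"rx": 0,"ry": 0,"rz": 0,"claw": 0},{"tx": 0,"ty": 0,"tz": 0,"rx": 0,"ry": 0,"rz": 0,"claw": 0},{"tx": 0,"ty": 0,"tz": 0,"rx": 0,"ry": 0,"rz": 0,"claw": 0}], newtons=50)

```text
time: 39.5
position: [574.4, 317.0, 88.3]
tool_rot: [3.142, 0.001, -3.106]
contact_force: [-0.4, 0.1, 0.2]
finger_gap: 0.0
grasp_force: 0.0
```

```bash
cat > knob.py <<'E'
from h import *
p,_=pose(); print(p.round(1),env.get_obs()["contact_force"].round(1))
for n in ("side","scene"):
    c=cam(n); 
    for lo,hi in (((0,110,60),(6,255,255)),((174,110,60),(180,255,255))):
        for b in blobs(c["img"],lo,hi,4)[0]:
            P=onplane(c,[b[1]],122)[0]
            if 490<P[0]<650 and 285<P[1]<345: print(n,b,P.round(1))
E
python3 knob.py
```

```text
[574.4 317.   88.3] [-0.4  0.1  0.2]
side (np.int32(9), [276.2, 267.3], [275, 266, 3, 4]) [607.9 311.9 122. ]
scene (np.int32(79), [424.6, 249.4], [420, 245, 10, 10]) [597.7 314.7 122. ]
```

>>> step_arm(series=[{"tx": -2,"ty": 0,"tz": 0,"rx": 0,"ry": 0,"rz": 0,"claw": 0},{"tx": -2,"ty": 0,"tz": 0,"rx": 0,"ry": 0,"rz": 0,"claw": 0},{"tx": -2,"ty": 0,"tz": 0,"rx": 0,"ry": 0,"rz": 0,"claw": 0},{"tx": -2,"ty": 0,"tz": 0,"rx": 0,"ry": 0,"rz": 0,"claw": 0},{"tx": 0,"ty": 0,"tz": 0,"rx": 0,"ry": 0,"rz": 0,"claw": 0},{"tx": 0,"ty": 0,"tz": 0,"rx": 0,"ry": 0,"rz": 0,"claw": 0}], newtons=50)

```text
time: 40.2
position: [580.1, 317.2, 87.7]
tool_rot: [-3.141, -0.004, -3.105]
contact_force: [-5.7, -0.3, 0.7]
finger_gap: -0.4
grasp_force: 2.6
```

```bash
python3 knob.py
```

```text
[580.1 317.2  87.7] [-5.7 -0.3  0.7]
side (np.int32(5), [274.4, 267.8], [274, 267, 2, 3]) [612.4 314.6 122. ]
scene (np.int32(83), [423.7, 251.3], [419, 246, 10, 11]) [605.3 316.9 122. ]
```

Force 5.7 N against the stop with the knob at x 605: fully over. For the way back I'll straddle the knob with the fingers along x, which keeps within reach.

>>> step_arm(series=[{"tx": 15,"ty": 0,"tz": 0,"rx": 0,"ry": 0,"rz": 0,"claw": 0},{"tx": 5,"ty": 0,"tz": -30,"rx": 0,"ry": 0,"rz": 0,"claw": 0},{"tx": 0,"ty": 0,"tz": -40,"rx": 0,"ry": 0,"rz": 0,"claw": 0},{"tx": 0,"ty": 0,"tz": -10,"rx": 0,"ry": 0,"rz": 1.5,"claw": 30},{"tx": 0,"ty": 0,"tz": 0,"rx": 0,"ry": 0,"rz": 1.5,"claw": 64},{"tx": 0,"ty": 0,"tz": 0,"rx": 0,"ry": 0,"rz": 1.5,"claw": 64},{"tx": 0,"ty": 0,"tz": 0,"rx": 0,"ry": 0,"rz": 1.5,"claw": 64},{"tx": 0,"ty": 0,"tz": 0,"rx": 0,"ry": 0,"rz": 1.5,"claw": 64},{"tx": 0,"ty": 0,"tz": 0,"rx": 0,"ry": 0,"rz": 1.5,"claw": 64},{"tx": 0,"ty": 0,"tz": 0,"rx": 0,"ry": 0,"rz": 1.5,"claw": 64},{"tx": 0,"ty": 0,"tz": 0,"rx": 0,"ry": 0,"rz": 1.5,"claw": 64},{"tx": 0,"ty": 0,"tz": 0,"rx": 0,"ry": 0,"rz": 1.5,"claw": 64},{"tx": 0,"ty": 0,"tz": 0,"rx": 0,"ry": 0,"rz": 1.5,"claw": 64},{"tx": 0,"ty": 0,"tz": 0,"rx": 0,"ry": 0,"rz": 1.5,"claw": 64},{"tx": 0,"ty": 0,"tz": 0,"rx": 0,"ry": 0,"rz": 1.5,"claw": 64},{"tx": 0,"ty": 0,"tz": 0,"rx": 0,"ry": 0,"rz": 0,"claw": 64},{"tx": 0,"ty": 0,"tz": 0,"rx": 0,"ry": 0,"rz": 0,"claw": 64}], newtons=50)

```text
time: 42.0
position: [562.7, 316.5, 168.3]
tool_rot: [3.141, -0.0, 1.609]
contact_force: [-0.2, 0.4, 0.0]
finger_gap: 64.0
grasp_force: 0.0
```

```bash
python3 - <<'E'
from h import *
c=cam("wrist"); p,R=pose(); o=env.get_obs(); print(p.round(1),o["tool_rot"].round(3),o["finger_gap"],o["joints"].round(2))
for lo,hi in (((0,150,60),(4,255,255)),((175,150,60),(180,255,255))):
    for b in blobs(c["img"],lo,hi,60)[0]:
        P=onplane(c,[b[1]],122)[0]; print(b,P.round(1))
E
```

```text
[562.6 316.5 168.2] [ 3.141 -0.     1.609] 64.0546477859106 [ 0.41  0.37  0.4   1.6  -0.    1.94]
(np.int32(2138), [298.8, 30.2], [253, 0, 93, 67]) [542.7 440.  122. ]
(np.int32(342), [372.4, 214.1], [361, 203, 24, 25]) [602.7 313.4 122. ]
```

>>> step_arm(series=[{"tx": -1,"ty": 20,"tz": 0,"rx": 0,"ry": 0,"rz": 0,"claw": 64},{"tx": -1,"ty": 21,"tz": 0,"rx": 0,"ry": 0,"rz": 0,"claw": 64},{"tx": 0,"ty": 0,"tz": 0,"rx": 0,"ry": 0,"rz": 0,"claw": 64},{"tx": 0,"ty": 0,"tz": 20,"rx": 0,"ry": 0,"rz": 0,"claw": 64},{"tx": 0,"ty": 0,"tz": 25,"rx": 0,"ry": 0,"rz": 0,"claw": 64},{"tx": 0,"ty": 0,"tz": 25,"rx": 0,"ry": 0,"rz": 0,"claw": 64},{"tx": 0,"ty": 0,"tz": 16,"rx": 0,"ry": 0,"rz": 0,"claw": 64},{"tx": 0,"ty": 0,"tz": 0,"rx": 0,"ry": 0,"rz": 0,"claw": 64},{"tx": 0,"ty": 0,"tz": 0,"rx": 0,"ry": 0,"rz": 0,"claw": 64}], newtons=50)

```text
time: 42.95
position: [602.7, 316.0, 82.2]
tool_rot: [-3.141, 0.0, 1.607]
contact_force: [-0.1, 0.7, -0.1]
finger_gap: 64.0
grasp_force: 0.0
```

>>> step_arm(series=[{"tx": 0,"ty": -10,"tz": 0,"rx": 0,"ry": 0,"rz": 0,"claw": 64},{"tx": 0,"ty": -10,"tz": 0,"rx": 0,"ry": 0,"rz": 0,"claw": 64},{"tx": 0,"ty": -10,"tz": 0,"rx": 0,"ry": 0,"rz": 0,"claw": 64},{"tx": 0,"ty": -10,"tz": 0,"rx": 0,"ry": 0,"rz": 0,"claw": 64},{"tx": 0,"ty": -10,"tz": 0,"rx": 0,"ry": 0,"rz": 0,"claw": 64},{"tx": 0,"ty": -10,"tz": 0,"rx": 0,"ry": 0,"rz": 0,"claw": 64},{"tx": 0,"ty": -10,"tz": 0,"rx": 0,"ry": 0,"rz": 0,"claw": 64},{"tx": 0,"ty": -10,"tz": 0,"rx": 0,"ry": 0,"rz": 0,"claw": 64},{"tx": 0,"ty": -6,"tz": 0,"rx": 0,"ry": 0,"rz": 0,"claw": 64},{"tx": 0,"ty": -3,"tz": 0,"rx": 0,"ry": 0,"rz": 0,"claw": 64},{"tx": 0,"ty": -2,"tz": 0,"rx": 0,"ry": 0,"rz": 0,"claw": 64},{"tx": 0,"ty": -2,"tz": 0,"rx": 0,"ry": 0,"rz": 0,"claw": 64},{"tx": 0,"ty": 0,"tz": 0,"rx": 0,"ry": 0,"rz": 0,"claw": 64},{"tx": 0,"ty": 0,"tz": 0,"rx": 0,"ry": 0,"rz": 0,"claw": 64}], newtons=50)

```text
time: 44.35
position: [510.2, 312.6, 81.9]
tool_rot: [-3.141, 0.0, 1.606]
contact_force: [0.3, -0.8, 0.4]
finger_gap: 63.9
grasp_force: 0.0
```

```bash
python3 knob.py
```

```text
[510.2 312.6  81.9] [ 0.3 -0.8  0.4]
side (np.int32(21), [302.5, 273.0], [300, 270, 6, 7]) [531.2 310.7 122. ]
scene (np.int32(8), [442.4, 236.6], [442, 235, 2, 5]) [525.9 320.9 122. ]
```

Nearly back. I push on gently until the stop is felt.

>>> step_arm(series=[{"tx": 0,"ty": -2,"tz": 0,"rx": 0,"ry": 0,"rz": 0,"claw": 64},{"tx": 0,"ty": -2,"tz": 0,"rx": 0,"ry": 0,"rz": 0,"claw": 64},{"tx": 0,"ty": -2,"tz": 0,"rx": 0,"ry": 0,"rz": 0,"claw": 64},{"tx": 0,"ty": 0,"tz": 0,"rx": 0,"ry": 0,"rz": 0,"claw": 64},{"tx": 0,"ty": 0,"tz": 0,"rx": 0,"ry": 0,"rz": 0,"claw": 64}], newtons=50)

```text
time: 44.95
position: [507.9, 312.5, 81.9]
tool_rot: [3.135, -0.0, 1.606]
contact_force: [9.0, 0.4, -5.1]
finger_gap: 64.1
grasp_force: 4.4
```

>>> step_arm(series=[{"tx": 0,"ty": 6,"tz": 0,"rx": 0,"ry": 0,"rz": 0,"claw": 64},{"tx": 0,"ty": 2,"tz": 0,"rx": 0,"ry": 0,"rz": 0,"claw": 64},{"tx": 0,"ty": 0,"tz": -20,"rx": 0,"ry": 0,"rz": 0,"claw": 64},{"tx": 0,"ty": 0,"tz": -35,"rx": 0,"ry": 0,"rz": 0,"claw": 64},{"tx": 0,"ty": 0,"tz": -35,"rx": 0,"ry": 0,"rz": 0,"claw": 64},{"tx": -37,"ty": 16,"tz": 0,"rx": 0,"ry": 0,"rz": 0,"claw": 64},{"tx": -40,"ty": 16,"tz": 0,"rx": 0,"ry": 0,"rz": 0,"claw": 64},{"tx": -40,"ty": 16,"tz": 0,"rx": 0,"ry": 0,"rz": 0,"claw": 52},{"tx": 0,"ty": 0,"tz": 0,"rx": 0,"ry": 0,"rz": 0,"claw": 52},{"tx": 0,"ty": 0,"tz": 0,"rx": 0,"ry": 0,"rz": 0,"claw": 52},{"tx": 0,"ty": 0,"tz": 0,"rx": 0,"ry": 0,"rz": 0,"claw": 52}], newtons=50)

```text
time: 46.05
position: [563.8, 198.3, 172.0]
tool_rot: [-3.141, -0.001, 1.607]
contact_force: [0.1, 1.0, -0.4]
finger_gap: 51.9
grasp_force: 0.0
```

```bash
python3 - <<'E'
from h import *
c=cam("wrist"); p,R=pose(); img=c["img"]; o=env.get_obs(); print(p.round(1),o["tool_rot"].round(3))
for b in blobs(img,(3,100,50),(20,255,255),30)[0]:
    P=onplane(c,[b[1]],44)[0]
    if 500<P[0]<640 and 140<P[1]<250: print(b[0],b[1],P.round(1))
m=cv2.inRange(cv2.cvtColor(img,cv2.COLOR_BGR2HSV),(40,50,20),(88,255,255)); m[250:]=0; m=cv2.morphologyEx(m,cv2.MORPH_CLOSE,np.ones((7,7)))
ct=max(cv2.findContours(m,cv2.RETR_EXTERNAL,cv2.CHAIN_APPROX_NONE)[0],key=cv2.contourArea)
print("board",cv2.minAreaRect(onplane(c,ct.reshape(-1,2),38)[:,:2].astype(np.float32)))
r=np.load("ref.npz"); s=cam("side"); sc=cam("scene")
for q in ((616,-288),(515,-290),(612,-187)):
    for n,k,cc in (("side","s",s),("scene","c",sc)):
        u=proj(cc,[[*q,60]])[0].round().astype(int); w=np.s_[u[1]-12:u[1]+12,u[0]-10:u[0]+10]
        A=cv2.cvtColor(r[k][w],cv2.COLOR_BGR2GRAY).astype(np.float32); B=cv2.cvtColor(cc["img"][w],cv2.COLOR_BGR2GRAY).astype(np.float32)
        print(q,n,cv2.phaseCorrelate(A,B), np.abs(A-B).mean().round(1))
E
python3 knob.py
```

```text
[563.8 198.7 172. ] [-3.141e+00 -1.000e-03  1.608e+00]
173 [327.6, 154.5] [568.4 229.   44. ]
186 [370.4, 182.9] [614.7 200.8  44. ]
172 [284.2, 183.3] [524.  197.1  44. ]
125 [292.9, 184.4] [533.2 196.2  44. ]
205 [327.3, 210.7] [570.7 168.2  44. ]
board ((568.8489990234375, 196.4455108642578), (77.80809783935547, 47.589508056640625), 2.0828521251678467)
(616, -288) side ((-0.05386803488989855, 0.1672204475371224), 0.9652932663758595) 7.9
(616, -288) scene ((0.049138644338723836, 0.01530305914720742), 0.9508005718390147) 0.8
(515, -290) side ((0.056605018001265606, -0.07774216358366459), 0.9406545187036196) 2.9
(515, -290) scene ((-0.005068173467277504, -0.029965221077734583), 1.0021385709444681) 0.8
(612, -187) side ((0.10771813937563657, 0.44240661286580263), 0.983440653483073) 5.6
(612, -187) scene ((-0.022785129540656257, -0.021824242285619633), 0.9782573819160462) 0.8
[563.8 198.8 172. ] [-0.   0.5  1.6]
side (np.int32(44), [303.6, 272.6], [300, 269, 8, 8]) [528.6 308.8 122. ]
scene (np.int32(60), [438.9, 235.8], [435, 232, 9, 9]) [528.4 312.6 122. ]
scene (np.int32(4), [439.5, 231.2], [438, 231, 4, 2]) [510.5 303.9 122. ]
scene (np.int32(4), [441.5, 239.2], [440, 238, 4, 3]) [536.7 324.6 122. ]
```

Everything is in place: the knob is back at (528,313), the cameras are unmoved and the board is at (568.8,196.4). Now the board goes back.

>>> step_arm(series=[{"tx": -2,"ty": 5,"tz": 10,"rx": 0,"ry": 0,"rz": 0,"claw": 52},{"tx": 0,"ty": 0,"tz": 35,"rx": 0,"ry": 0,"rz": 0,"claw": 52},{"tx": 0,"ty": 0,"tz": 35,"rx": 0,"ry": 0,"rz": 0,"claw": 52},{"tx": 0,"ty": 0,"tz": 30,"rx": 0,"ry": 0,"rz": 0,"claw": 52},{"tx": 0,"ty": 0,"tz": 20,"rx": 0,"ry": 0,"rz": 0,"claw": 52},{"tx": 0,"ty": 0,"tz": 10,"rx": 0,"ry": 0,"rz": 0,"claw": 52},{"tx": 0,"ty": 0,"tz": 6,"rx": 0,"ry": 0,"rz": 0,"claw": 52},{"tx": 0,"ty": 0,"tz": 2,"rx": 0,"ry": 0,"rz": 0,"claw": 52},{"tx": 0,"ty": 0,"tz": 0,"rx": 0,"ry": 0,"rz": 0,"claw": 52},{"tx": 0,"ty": 0,"tz": 0,"rx": 0,"ry": 0,"rz": 0,"claw": 40},{"tx": 0,"ty": 0,"tz": 0,"rx": 0,"ry": 0,"rz": 0,"claw": 32},{"tx": 0,"ty": 0,"tz": 0,"rx": 0,"ry": 0,"rz": 0,"claw": 26},{"tx": 0,"ty": 0,"tz": 0,"rx": 0,"ry": 0,"rz": 0,"claw": 20},{"tx": 0,"ty": 0,"tz": 0,"rx": 0,"ry": 0,"rz": 0,"claw": 15},{"tx": 0,"ty": 0,"tz": 0,"rx": 0,"ry": 0,"rz": 0,"claw": 15},{"tx": 0,"ty": 0,"tz": 0,"rx": 0,"ry": 0,"rz": 0,"claw": 15}], newtons=50)

```text
time: 47.9
position: [570.3, 195.9, 25.1]
tool_rot: [3.14, -0.0, 1.607]
contact_force: [-0.6, 0.4, 5.5]
finger_gap: 24.4
grasp_force: 51.9
```

>>> step_arm(series=[{"tx": 0,"ty": 0,"tz": -10,"rx": 0,"ry": 0,"rz": 0,"claw": 15},{"tx": 0,"ty": 0,"tz": -30,"rx": 0,"ry": 0,"rz": 0,"claw": 15},{"tx": 0,"ty": 0,"tz": -35,"rx": 0,"ry": 0,"rz": 0,"claw": 15},{"tx": 3,"ty": -10,"tz": -20,"rx": 0,"ry": 0,"rz": 0,"claw": 15},{"tx": 12,"ty": -30,"tz": 0,"rx": 0,"ry": 0,"rz": 0,"claw": 15},{"tx": 15,"ty": -35,"tz": 0,"rx": 0,"ry": 0,"rz": 0,"claw": 15},{"tx": 15,"ty": -35,"tz": 0,"rx": 0,"ry": 0,"rz": 0,"claw": 15},{"tx": 15,"ty": -35,"tz": 0,"rx": 0,"ry": 0,"rz": 0,"claw": 15},{"tx": 12,"ty": -30,"tz": 0,"rx": 0,"ry": 0,"rz": 0,"claw": 15},{"tx": 6,"ty": -12,"tz": 0,"rx": 0,"ry": 0,"rz": 0,"claw": 15},{"tx": 0,"ty": 0,"tz": 0,"rx": 0,"ry": 0,"rz": 0,"claw": 15},{"tx": 0,"ty": 0,"tz": 0,"rx": 0,"ry": 0,"rz": 0,"claw": 15}], newtons=50)

```text
time: 49.1
position: [380.7, 266.8, 119.0]
tool_rot: [3.141, 0.0, 1.607]
contact_force: [-0.0, -0.4, -1.0]
finger_gap: 24.5
grasp_force: 51.2
```

```bash
python3 - <<'E'
from h import *
c=cam("wrist"); p,R=pose(); o=env.get_obs(); print(p.round(1),o["tool_rot"].round(3),o["finger_gap"],o["contact_force"].round(1))
m=cv2.inRange(cv2.cvtColor(c["img"],cv2.COLOR_BGR2HSV),(40,60,20),(88,255,255)); m[290:]=0; m=cv2.morphologyEx(m,cv2.MORPH_CLOSE,np.ones((7,7)))
ct=max(cv2.findContours(m,cv2.RETR_EXTERNAL,cv2.CHAIN_APPROX_NONE)[0],key=cv2.contourArea)
T=(onplane(c,ct.reshape(-1,2),p[2]+14)-p)@R; print(T.min(0).round(),T.max(0).round())
E
```

```text
[381.  266.7 119. ] [3.141 0.    1.606] 24.47882070783953 [ 0.   0.1 -1.8]
[-16. -40. -14.] [ 27.  39. -14.]
```

>>> step_arm(series=[{"tx": 0,"ty": 0,"tz": 30,"rx": 0,"ry": 0,"rz": 0,"claw": 15},{"tx": 0,"ty": 0,"tz": 35,"rx": 0,"ry": 0,"rz": 0,"claw": 15},{"tx": 0,"ty": 0,"tz": 25,"rx": 0,"ry": 0,"rz": 0,"claw": 15},{"tx": 0,"ty": 0,"tz": 15,"rx": 0,"ry": 0,"rz": 0,"claw": 15},{"tx": 0,"ty": 0,"tz": 10,"rx": 0,"ry": 0,"rz": 0,"claw": 15},{"tx": 0,"ty": 0,"tz": 5,"rx": 0,"ry": 0,"rz": 0,"claw": 15},{"tx": 0,"ty": 0,"tz": 2,"rx": 0,"ry": 0,"rz": 0,"claw": 15},{"tx": 0,"ty": 0,"tz": 1,"rx": 0,"ry": 0,"rz": 0,"claw": 15},{"tx": 0,"ty": 0,"tz": 0,"rx": 0,"ry": 0,"rz": 0,"claw": 15},{"tx": 0,"ty": 0,"tz": 0,"rx": 0,"ry": 0,"rz": 0,"claw": 15},{"tx": 0,"ty": 0,"tz": 0,"rx": 0,"ry": 0,"rz": 0,"claw": 15}], newtons=50)

```text
time: 50.25
position: [380.3, 267.3, -3.3]
tool_rot: [3.14, -0.001, 1.607]
contact_force: [0.5, -0.4, -1.1]
finger_gap: 24.2
grasp_force: 51.3
```

>>> step_arm(series=[{"tx": 0,"ty": 0,"tz": 1,"rx": 0,"ry": 0,"rz": 0,"claw": 15},{"tx": 0,"ty": 0,"tz": 1,"rx": 0,"ry": 0,"rz": 0,"claw": 15},{"tx": 0,"ty": 0,"tz": 0,"rx": 0,"ry": 0,"rz": 0,"claw": 15},{"tx": 0,"ty": 0,"tz": 0,"rx": 0,"ry": 0,"rz": 0,"claw": 30},{"tx": 0,"ty": 0,"tz": 0,"rx": 0,"ry": 0,"rz": 0,"claw": 38},{"tx": 0,"ty": 0,"tz": 0,"rx": 0,"ry": 0,"rz": 0,"claw": 46},{"tx": 0,"ty": 0,"tz": 0,"rx": 0,"ry": 0,"rz": 0,"claw": 46},{"tx": 0,"ty": 0,"tz": 0,"rx": 0,"ry": 0,"rz": 0,"claw": 46},{"tx": 0,"ty": 0,"tz": -10,"rx": 0,"ry": 0,"rz": 0,"claw": 46},{"tx": 0,"ty": 0,"tz": -30,"rx": 0,"ry": 0,"rz": 0,"claw": 46},{"tx": 0,"ty": 0,"tz": -40,"rx": 0,"ry": 0,"rz": 0,"claw": 46},{"tx": 0,"ty": 0,"tz": -40,"rx": 0,"ry": 0,"rz": 0,"claw": 46},{"tx": 0,"ty": 0,"tz": -40,"rx": 0,"ry": 0,"rz": 0,"claw": 46},{"tx": 0,"ty": 0,"tz": -20,"rx": 0,"ry": 0,"rz": 0,"claw": 46},{"tx": 0,"ty": 0,"tz": 0,"rx": 0,"ry": 0,"rz": 0,"claw": 46},{"tx": 0,"ty": 0,"tz": 0,"rx": 0,"ry": 0,"rz": 0,"claw": 46},{"tx": 0,"ty": 0,"tz": 0,"rx": 0,"ry": 0,"rz": 0,"claw": 46}], newtons=50)

```text
time: 51.95
position: [379.0, 266.5, 172.5]
tool_rot: [-3.139, 0.001, 1.607]
contact_force: [-1.4, 0.1, 0.4]
finger_gap: 46.0
grasp_force: 0.0
```

```bash
python3 - <<'E'
from h import *
c=cam("wrist"); p,R=pose(); print(p.round(1))
m=cv2.inRange(cv2.cvtColor(c["img"],cv2.COLOR_BGR2HSV),(40,60,20),(88,255,255)); m[290:]=0; m=cv2.morphologyEx(m,cv2.MORPH_CLOSE,np.ones((9,9)))
ct=max(cv2.findContours(m,cv2.RETR_EXTERNAL,cv2.CHAIN_APPROX_NONE)[0],key=cv2.contourArea)
print("board",cv2.minAreaRect(onplane(c,ct.reshape(-1,2),8)[:,:2].astype(np.float32)))
r=np.load("ref.npz"); sc=cam("scene")
for q in ((616,-288),(515,-290),(612,-187)):
    u=proj(sc,[[*q,60]])[0].round().astype(int); w=np.s_[u[1]-12:u[1]+12,u[0]-10:u[0]+10]
    print(q,np.abs(r["c"][w].astype(int)-sc["img"][w]).mean().round(1))
E
python3 knob.py
```

```text
[378.8 266.4 172.1]
board ((379.7868347167969, 268.1031799316406), (78.82823181152344, 47.78113555908203), 2.062260627746582)
(616, -288) 4.0
(515, -290) 4.0
(612, -187) 2.6
[378.8 266.4 172.1] [-0.7 -0.1  1.1]
side (np.int32(39), [303.6, 272.8], [300, 270, 8, 7]) [528.4 309.4 122. ]
scene (np.int32(69), [439.6, 235.9], [435, 232, 10, 9]) [527.7 314.2 122. ]
scene (np.int32(5), [440.0, 231.2], [438, 231, 5, 2]) [509.7 304.8 122. ]
```

```bash
python3 - <<'E'
from h import *
r=np.load("ref.npz")["c"]; sc=cam("scene"); ok=True; g=lambda i:cv2.cvtColor(i,cv2.COLOR_BGR2GRAY)
for q in ((616,-288),(515,-290),(612,-187)):
    u=proj(sc,[[*q,60]])[0].round().astype(int); 
    T=g(r)[u[1]-12:u[1]+12,u[0]-10:u[0]+10]; S=g(sc["img"])[u[1]-22:u[1]+22,u[0]-20:u[0]+20]
    _,mx,_,loc=cv2.minMaxLoc(cv2.matchTemplate(S,T,cv2.TM_CCOEFF_NORMED)); print(q,round(mx,3),loc); ok&=mx>0.95 and loc==(10,10)
if ok: print(env.close_job())
E
```

```text
(616, -288) 1.0 (10, 10)
(515, -290) 1.0 (10, 10)
(612, -187) 0.999 (10, 10)
the job is handed in; nothing more can be done
None
```

The job is handed in, with no verdict shown to me: three cameras found and seated in the dock, the lever pushed fully over and brought fully back with the board on the stage, and the board back flat in its tray at about 52 s of the 210 s.

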